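Load vial racks into the sampler tray and refit its cover

ROBOT

A 6-joint arm with a two-finger parallel gripper is mounted at the origin on the work surface. World frame = base frame: x ahead of the robot, y to its left, z up, the work surface at z = 0. Lengths are in m, angles in rad, forces in N, time in s.
With the tool pointing down it reaches from about 0.35 to 0.85 m from the base axis. Payload 8.1 kg.
Tool frame: the origin (TCP) lies on the front face of the gripper's body, between the roots of the fingers; the fingertips stand 84 mm ahead of it and the grasp point (between the pads) lies 65 mm ahead of it; x points along the fingers, y is the direction in which the jaws open and shut, and the axes are right-handed (so a half turn about x gives the same grasp; the last joint's range is limited). The gripper opens to 93 mm and grips with 3 to 60 N. Pads are 15 mm wide; open, the fingers measure 128 mm over their backs; the gripper's body (75 mm by 188 mm) begins 65 mm behind the grasp point.
Start: joints at [1.147, 0.13, 1.488, -0, 1.523, -0.085], TCP at [0.199, 0.566, 0.303] pointing down, gripper open.
Joint ranges: [-2.96, 2.96], [-0.89, 2.26], [0.02, 2.5], [-1.34, 4.48], [0, 2.73], [-2.66, 2.66]. Speed limits (rad/s): [2.39, 2.39, 2.79, 3.14, 3.14, 3.14].

INTERFACE

Orientations are given as a rotation vector (axis times angle).
In Python, from plant import telemetry, read_camera, camera_params, robot gives the robot as it stands.
- The arm moves only by the tool step_arm, never from a script. Its argument "commands" is a list of rows, each an object with "xyz": the shift along the tool's x, y, z in mm, a list of three; "turn": the turn, a rotation vector about the tool's x, y, z in rad, a list of three; "grip": the finger opening in mm, from 0 to 93. In form: [{"xyz": [dx, dy, dz], "turn": [ax, ay, az], "grip": grip}, ...]. A call has 1 to 12 rows; each row is the pose to reach, as a shift and turn from the pose commanded when the call began, along the tool's axes at that moment; what a row does not reach only later rows make up. A row lasts 1/8 s, in which the tool goes at most 62.5 mm and 10.7 degrees, less where a joint would pass 70% of its speed; a pose out of reach is approached as far as the arm can. A call with a gripper value outside its range is refused whole. The fingers move at their own pace and stop on an object; "force" is the grip in N (left out, the last holds). Time passes only in rows, so rows that repeat a pose let the fingers close. It gives the time, the measured TCP pose, the force and the opening at its end, in the units of the state.
- telemetry.read_state(): the state, without advancing time (a new reading comes with each control period).
- read_camera(name): name is "scene" or "top" or "wrist"; returns the picture (384x512x3 uint8, red, green, blue); there is no depth.
- camera_params(name): a dict with "mtx" (3x3 intrinsics, pixels), "rvec" (rotation vector, rad) and "tvec" (3), from world to camera coordinates, as OpenCV has them. Camera axes: x right, y down, z forward; pixel columns grow to the right and rows downward; lengths in m; the calibration is good to about 2 mm. A picture is of the moment at which its call begins: read the wrist's pose just before it. camera_params takes no time and is no camera call; for the wrist camera it gives the pose at the moment of the call.
- robot.close_job(): hands the job in, once; it reports no verdict.
The state is a dict: "t": time; "q": joint angles; "dq": joint speeds; "joint_torque": joint torques, N m; "tool_pos": TCP position; "orientation": TCP orientation; "force": force on the tool from outside, world axes, zero at the start; "wrist_torque": the same for the moment, N m; "opening": finger opening in m.
Only numpy, scipy, OpenCV 4.12 (cv2) and the standard library are available. Lean on these libraries where they do the work, as an engineer would, in place of code of your own. Each camera call takes 0.05 s, during which the arm holds its last target. There are 200 camera calls.

TASK

Load the sampler tray for the next run: lift the clear cover off the tray's pins and lay it flat on the bench clear of the tray, then put every vial rack on the bench into a bay of its own, finger tab towards the open front of the tray, and push it fully home against both dowels and the end stop. When all the racks are home, seat the cover flat on its four posts again with the two pins through its holes, and leave the solvent bottle, the beaker and the carton where they stand.

Things in the scene. Friction and masses are not known exactly. Their poses are not given: they have to be found in the camera images.
- tray: sampler tray, fixed on the bench: aluminium plate 176 (x) x 264 mm (y), its top (the bays' floor) 15 mm above the bench. Origin: centre of its underside, z up; -x is its open front, towards the robot. Three bays side by side, 76 mm apart along y, each for one rack along x, with two steel dowels on its +y side and an end stop block at its +x end. A post for the cover at each corner
- bay0 (a point): home point of the -y (rightmost seen from the robot) bay: the rack's origin lies here when home; axes as the tray's, on the bay's floor. In this frame the two dowels, 8 mm thick and 14 mm high, stand at x = -38 and +38, y = +24 mm; the end stop, 26 mm wide and 14 mm high, has its face at x = +57 mm. The -x and -y sides are open
- bay1 (a point): home point of the middle bay: the rack's origin lies here when home; axes as the tray's, on the bay's floor. In this frame the two dowels, 8 mm thick and 14 mm high, stand at x = -38 and +38, y = +24 mm; the end stop, 26 mm wide and 14 mm high, has its face at x = +57 mm. The -x and -y sides are open
- bay2 (a point): home point of the +y (leftmost seen from the robot) bay: the rack's origin lies here when home; axes as the tray's, on the bay's floor. In this frame the two dowels, 8 mm thick and 14 mm high, stand at x = -38 and +38, y = +24 mm; the end stop, 26 mm wide and 14 mm high, has its face at x = +57 mm. The -x and -y sides are open
- post_tops (a point): centre of the plane of the four post tops, 63 mm above the bench; axes as the tray's. The seated cover's origin lies here. The posts, 14 mm thick, stand at x = +-72, y = +-116 mm; on those at (+72, +116) and (-72, -116) a pin 8 mm thick rises 13 mm more, its upper 6 mm tapered
- cover: clear plastic cover, 170 mm (x) x 258 mm (y) x 5 mm, grey edges, with an aluminium bridge handle on top; 0.35 kg. Origin: centre of its underside, z up. Two holes of 11.5 mm at (+72, +116) and (-72, -116) mm take the tray's two pins (a half turn fits too). It starts seated on the tray
- cover_handle (a point): middle of the cover's handle bar, 33 mm above the cover's underside; the bar is 12 mm wide (cover x), 12 mm high and 100 mm long (cover y), with 22 mm free under it; grip it across its 12 mm
- rackA: one of 2 or 3 like vial racks (None if absent): dark block 114 (x) x 40 (y) x 26 mm high, 2 x 6 capped vials fixed in its middle, up to 38 mm; grip its plain long sides. 0.2 to 0.33 kg. At the front (-x) end a finger tab, 24 wide and 18 high, sticks out 11 mm more. Origin: centre of the block's underside, z up. Starts on the bench, tab within 0.3 rad of facing the robot (-x)
- rackB: one of 2 or 3 like vial racks (None if absent): dark block 114 (x) x 40 (y) x 26 mm high, 2 x 6 capped vials fixed in its middle, up to 38 mm; grip its plain long sides. 0.2 to 0.33 kg. At the front (-x) end a finger tab, 24 wide and 18 high, sticks out 11 mm more. Origin: centre of the block's underside, z up. Starts on the bench, tab within 0.3 rad of facing the robot (-x)
- rackC: one of 2 or 3 like vial racks (None if absent): dark block 114 (x) x 40 (y) x 26 mm high, 2 x 6 capped vials fixed in its middle, up to 38 mm; grip its plain long sides. 0.2 to 0.33 kg. At the front (-x) end a finger tab, 24 wide and 18 high, sticks out 11 mm more. Origin: centre of the block's underside, z up. Starts on the bench, tab within 0.3 rad of facing the robot (-x)
- solvent_bottle: bystander: bottle with blue cap, 80 mm thick, 170 mm high; origin under its centre
- beaker: bystander: glass beaker, 70 mm thick, 95 mm high; origin under its centre
- vial_carton: bystander: cardboard carton 80 x 120 x 50 mm; origin under its centre
Things that resemble listed ones, but are neither listed nor needed, are in the scene too. Leave any red look-alike of the rackB alone. Leave any pink look-alike of the rackA alone.

How it is judged:
On the way, in this order (a step that is already met when the one before it is completed fails the run):
1. the cover is off the tray and lies released, flat on the bench (height (world z) of cover below 0.006 m and angle between cover's own z axis and vertical below 0.05 rad and contact force between cover and tray below 0.05 N and contact force between cover and the fingers below 0.2 N), for 0.2 s.
2. every rack present is home in a bay, against both dowels and the end stop (((horizontal distance between rackA and bay0 below 0.002 m and z of rackA in the frame of bay0 below 0.002 m and angle between the x axis of rackA and the x axis of bay0, either way round below 0.03 rad and angle between rackA's own z axis and vertical below 0.03 rad) or (horizontal distance between rackA and bay1 below 0.002 m and z of rackA in the frame of bay1 below 0.002 m and angle between the x axis of rackA and the x axis of bay1, either way round below 0.03 rad and angle between rackA's own z axis and vertical below 0.03 rad) or (horizontal distance between rackA and bay2 below 0.002 m and z of rackA in the frame of bay2 below 0.002 m and angle between the x axis of rackA and the x axis of bay2, either way round below 0.03 rad and angle between rackA's own z axis and vertical below 0.03 rad)) and ((horizontal distance between rackB and bay0 below 0.002 m and z of rackB in the frame of bay0 below 0.002 m and angle between the x axis of rackB and the x axis of bay0, either way round below 0.03 rad and angle between rackB's own z axis and vertical below 0.03 rad) or (horizontal distance between rackB and bay1 below 0.002 m and z of rackB in the frame of bay1 below 0.002 m and angle between the x axis of rackB and the x axis of bay1, either way round below 0.03 rad and angle between rackB's own z axis and vertical below 0.03 rad) or (horizontal distance between rackB and bay2 below 0.002 m and z of rackB in the frame of bay2 below 0.002 m and angle between the x axis of rackB and the x axis of bay2, either way round below 0.03 rad and angle between rackB's own z axis and vertical below 0.03 rad)) and ((horizontal distance between rackC and bay0 below 0.002 m and z of rackC in the frame of bay0 below 0.002 m and angle between the x axis of rackC and the x axis of bay0, either way round below 0.03 rad and angle between rackC's own z axis and vertical below 0.03 rad) or (horizontal distance between rackC and bay1 below 0.002 m and z of rackC in the frame of bay1 below 0.002 m and angle between the x axis of rackC and the x axis of bay1, either way round below 0.03 rad and angle between rackC's own z axis and vertical below 0.03 rad) or (horizontal distance between rackC and bay2 below 0.002 m and z of rackC in the frame of bay2 below 0.002 m and angle between the x axis of rackC and the x axis of bay2, either way round below 0.03 rad and angle between rackC's own z axis and vertical below 0.03 rad))), for 0.2 s.
3. the cover is seated on the posts again, pins through its holes, and released (horizontal distance between cover and post_tops below 0.005 m and z of cover in the frame of post_tops between -0.003 and 0.002 m and angle between cover's own z axis and vertical below 0.02 rad and angle between the x axis of cover and the x axis of tray, either way round below 0.05 rad and contact force between cover and the fingers below 0.2 N), for 0.2 s.
At the end, for the whole second after the job is handed in: Each rack lies flat in its own bay, within 2 mm of the home point (also in height) and 0.03 rad of the bay's line, tab to the front; the cover lies on the posts within 5 mm, 2 mm in height, tilt 0.02 rad, turn 0.05 rad (either way round); all released and at rest (all of step 2 and horizontal distance between cover and post_tops below 0.005 m and z of cover in the frame of post_tops between -0.003 and 0.002 m and angle between cover's own z axis and vertical below 0.02 rad and angle between the x axis of cover and the x axis of tray, either way round below 0.05 rad and linear speed of each of rackA, rackB, rackC, cover below 0.02 m/s); the robot touches nothing.
It fails at once if the solvent bottle is shifted or knocked over (distance of solvent_bottle from where it was at the start of the episode above 0.025 m).
It fails at once if the beaker is shifted or knocked over (distance of beaker from where it was at the start of the episode above 0.025 m).
It fails at once if the carton is shifted or knocked over (distance of vial_carton from where it was at the start of the episode above 0.025 m).
Of rackA, rackB, rackC only 2 to 3 are there at a start; the rules pass over those that are not, and their reading is None.
At some moment in a run one of rackA, rackB, rackC may be knocked a few centimetres aside while the robot is not near it.
Once in a run the grip may slacken for a moment while it holds something.
It also fails if it takes over 210 s, if anything falls off the work surface, if the arm or the gripper's body presses on something with over 40 N, if the wrist force passes 120 N, or if a joint passes its speed limit or range.

## Working session

There is one attempt and no reset: what is moved stays moved. The work goes in short steps, Python scripts to look and compute and a tool call to move; the robot and the scene stay as the last step left them, time stands still between calls to the robot, and variables do not carry over. Pictures are saved under pics/ and viewed, about 12 in all and at most 16, crops included, and the job is handed in when it is done.

Besides the shell and the picture viewer there is one more tool, called after "Call:" in YAML: its name, and indented under it one key for each argument. step_arm: Moves the arm, as the interface text tells. Its arguments: {"type":"object","properties":{"commands":{"type":"array"},"force":{"type":"number"}},"required":["commands"]}

```bash
ls; mkdir -p pics; cat > h.py <<'E'
import numpy as np, cv2
from scipy.spatial.transform import Rotation as R
from plant import telemetry, read_camera, camera_params, robot
def cam(n):
    p=camera_params(n); im=read_camera(n); return im,p
def ray(p,uv,z):
    K=np.array(p['mtx']);Rm=cv2.Rodrigues(np.array(p['rvec'],float))[0];t=np.array(p['tvec'],float).ravel()
    c=-Rm.T@t; uv=np.atleast_2d(uv).astype(float)
    d=(Rm.T@np.linalg.inv(K)@np.c_[uv,np.ones(len(uv))].T).T
    return c+d*((z-c[2])/d[:,2])[:,None]
def proj(p,X):
    return cv2.projectPoints(np.atleast_2d(X).astype(float),np.array(p['rvec'],float),np.array(p['tvec'],float),np.array(p['mtx'],float),None)[0].reshape(-1,2)
def save(n,im,s=1.0):
    cv2.imwrite(f'pics/{n}.png',cv2.resize(im[:,:,::-1],None,fx=s,fy=s,interpolation=cv2.INTER_CUBIC))
def rel(xyz,yaw=None):
    """shift (mm, tool axes) and turn from the present pose to TCP xyz; yaw = world direction of tool y, tool pointing down"""
    s=telemetry.read_state(); Rt=R.from_rotvec(s['orientation']).as_matrix()
    d=Rt.T@(np.array(xyz)-s['tool_pos'])*1000
    out=[d.round(1)]
    if yaw is not None:
        x=np.array([0,0,-1.]);y=np.array([np.cos(yaw),np.sin(yaw),0])
        T=np.c_[x,y,np.cross(x,y)]
        out.append(R.from_matrix(Rt.T@T).as_rotvec().round(3))
    return out
E
python3 - <<'E'
from h import *
s=telemetry.read_state();print({k:np.round(v,3) for k,v in s.items()}); print(R.from_rotvec(s['orientation']).as_matrix().round(3))
for n in('top','scene','wrist'):
    im,p=cam(n); np.save(n+'0.npy',im); save(n+'0',im,1.5); Rm=cv2.Rodrigues(np.array(p['rvec'],float))[0]; print(n,(-Rm.T@np.array(p['tvec'],float).ravel()).round(3),np.round(p['mtx'],0).tolist(), Rm.round(2).tolist())
E
```

```text
pics
{'t': np.float64(0.0), 'q': array([ 1.147,  0.131,  1.489,  0.   ,  1.523, -0.085]), 'dq': array([ 0.001, -0.002, -0.   , -0.001,  0.   ,  0.001]), 'joint_torque': array([ 1.0000e-03, -5.5981e+01, -4.9177e+01,  7.7000e-02,  3.5000e-02,
       -0.0000e+00]), 'tool_pos': array([0.199, 0.566, 0.302]), 'orientation': array([ 0.264,  1.555, -0.267]), 'force': array([ 0.01 , -0.351, -0.227]), 'wrist_torque': array([ 0.034, -0.002, -0.015]), 'opening': np.float64(0.093)}
[[-0.001  0.332  0.943]
 [-0.002  0.943 -0.332]
 [-1.    -0.002 -0.   ]]
top [0.422 0.012 1.428] [[477.0, 0.0, 261.0], [0.0, 477.0, 191.0], [0.0, 0.0, 1.0]] [[-0.01, -1.0, 0.03], [-0.99, 0.0, -0.12], [0.12, -0.03, -0.99]]
scene [ 1.628 -0.61   1.181] [[460.0, 0.0, 253.0], [0.0, 460.0, 200.0], [0.0, 0.0, 1.0]] [[0.51, 0.86, 0.0], [0.57, -0.33, -0.75], [-0.65, 0.38, -0.66]]
wrist [0.129 0.591 0.384] [[317.0, 0.0, 254.0], [0.0, 317.0, 189.0], [0.0, 0.0, 1.0]] [[0.33, 0.94, -0.0], [0.91, -0.32, 0.27], [0.25, -0.09, -0.96]]
```

View pics/top0.png

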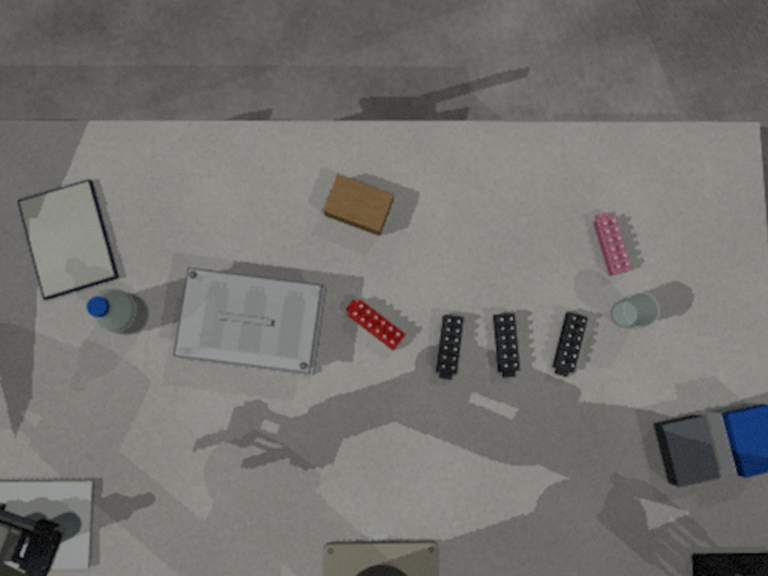

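View pics/scene0.png

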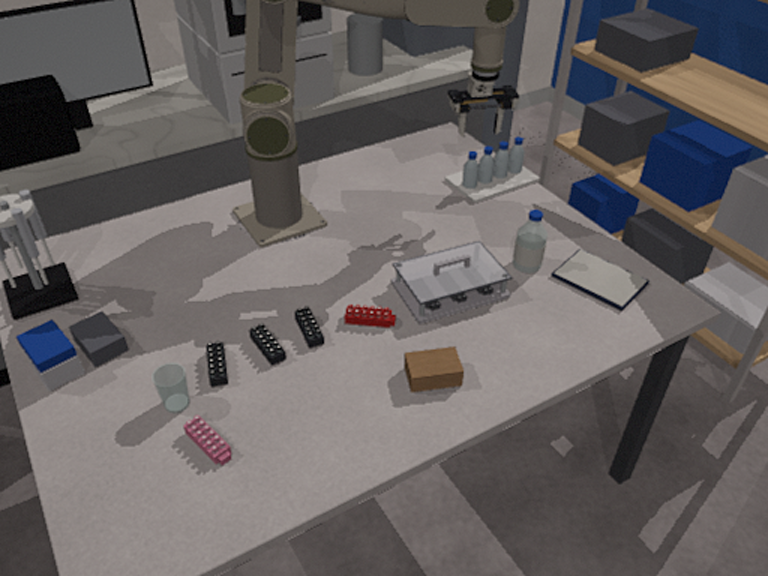

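Top view (1.5x): the tray with its cover is at about (250,320). There are three dark racks, at (450,346), (507,344) and (570,344), all with tabs down towards the robot. The red look-alike is at (376,324), pink at (612,244), carton (358,205), bottle (118,310) and beaker (633,310). The bench around (495,215) is free for the cover.

```bash
python3 - <<'E'
from h import *
im=np.load('top0.npy');p=camera_params('top')
c=np.array([(190,268),(323,285),(314,374),(176,356)])/1.5
W=ray(p,c,.068);print(W.round(3)); print([np.linalg.norm(W[i]-W[(i+1)%4]).round(3) for i in range(4)],W.mean(0).round(3))
h=ray(p,np.array([(221,317),(273,323)])/1.5,.096);print('handle',h.round(3),h.mean(0))
g=im.max(2)
m=(g<50).astype(np.uint8); m[:,:285]=0; m[:205]=0; m[255:]=0; m[:,395:]=0
m=cv2.morphologyEx(m,cv2.MORPH_CLOSE,np.ones((3,3)))
for k in cv2.findContours(m,cv2.RETR_EXTERNAL,cv2.CHAIN_APPROX_NONE)[0]:
    if cv2.contourArea(k)>100:
        b=cv2.boxPoints(cv2.minAreaRect(k)); w=ray(p,b,.026); print('rack',w.mean(0).round(3),[np.linalg.norm(w[i]-w[i+1]).round(3) for i in(0,1)],w[:,:2].round(3).tolist())
for n,uv,z in(('carton',[(326,202),(336,176),(393,190),(381,233)],.05),('red',[(349,305),(400,345)],.026),('pink',[(600,214),(622,272)],.026),('beaker',[(624,313)],.095),('drop',[(495,215)],0),('bottle',[(98,307)],.17)):
    print(n,ray(p,np.array(uv)/1.5,z)[:,:2].round(3).tolist())
E
```

```text
[[0.63  0.358 0.068]
 [0.597 0.105 0.068]
 [0.428 0.121 0.068]
 [0.463 0.38  0.068]]
[np.float64(0.255), np.float64(0.169), np.float64(0.261), np.float64(0.168)] [0.53  0.241 0.068]
handle [[0.534 0.291 0.096]
 [0.522 0.195 0.096]] [0.52818545 0.2434413  0.096     ]
rack [ 0.48  -0.138  0.026] [np.float64(0.122), np.float64(0.04)] [[0.422, -0.11], [0.543, -0.127], [0.537, -0.166], [0.417, -0.149]]
rack [ 0.483 -0.374  0.026] [np.float64(0.122), np.float64(0.042)] [[0.429, -0.337], [0.547, -0.371], [0.536, -0.412], [0.419, -0.378]]
rack [ 0.483 -0.25   0.026] [np.float64(0.041), np.float64(0.121)] [[0.542, -0.226], [0.545, -0.267], [0.424, -0.274], [0.421, -0.233]]
carton [[0.763, 0.101], [0.816, 0.082], [0.787, -0.031], [0.701, -0.007]]
red [[0.562, 0.057], [0.483, -0.043]]
pink [[0.744, -0.448], [0.626, -0.487]]
beaker [[0.538, -0.463]]
drop [[0.748, -0.24]]
bottle [[0.546, 0.49]]
```

```bash
python3 - <<'E'
from h import *
print(rel((.529,.242,.29),-.13),rel((.529,.242,.161),-.13))
E
```

```text
[array([  12.1, -195.6,  418.6]), array([1.362e+00, 1.000e-03, 1.000e-03])] [array([ 141.1, -195.4,  418.6]), array([1.362e+00, 1.000e-03, 1.000e-03])]
```

Call:
step_arm:
  commands:
    - {"xyz": [12,-196,419],"turn": [1.362,0,0],"grip": 60}
    - {"xyz": [12,-196,419],"turn": [1.362,0,0],"grip": 60}
    - {"xyz": [12,-196,419],"turn": [1.362,0,0],"grip": 60}
    - {"xyz": [12,-196,419],"turn": [1.362,0,0],"grip": 60}
    - {"xyz": [12,-196,419],"turn": [1.362,0,0],"grip": 60}
    - {"xyz": [12,-196,419],"turn": [1.362,0,0],"grip": 60}
    - {"xyz": [12,-196,419],"turn": [1.362,0,0],"grip": 60}
    - {"xyz": [12,-196,419],"turn": [1.362,0,0],"grip": 60}
    - {"xyz": [12,-196,419],"turn": [1.362,0,0],"grip": 60}
    - {"xyz": [12,-196,419],"turn": [1.362,0,0],"grip": 60}
    - {"xyz": [12,-196,419],"turn": [1.362,0,0],"grip": 60}

```text
t: 1.52
tool_pos: [0.5287, 0.2428, 0.2907]
orientation: [1.303, 1.146, -1.303]
force: [0.1, 0.4, -0.2]
opening: 0.0599
```

```bash
python3 - <<'E'
from h import *
im,p=cam('wrist');np.save('w1.npy',im);save('w1',im,1.5)
s=telemetry.read_state();print(s['t'],s['tool_pos'],s['q'].round(2) if hasattr(s['q'],'round') else s['q'],rel((.529,.242,.161),-.13))
print(proj(p,[(.529,.242,.096)])*1.5)
E
```

```text
1.575 [0.52871884 0.24283554 0.29085305] [0.34 0.09 1.56 0.   1.5  0.47] [array([129.9,   0.4,   0.8]), array([ 0.002, -0.   , -0.   ])]
[[380.96542535 279.25021817]]
```

View pics/w1.png

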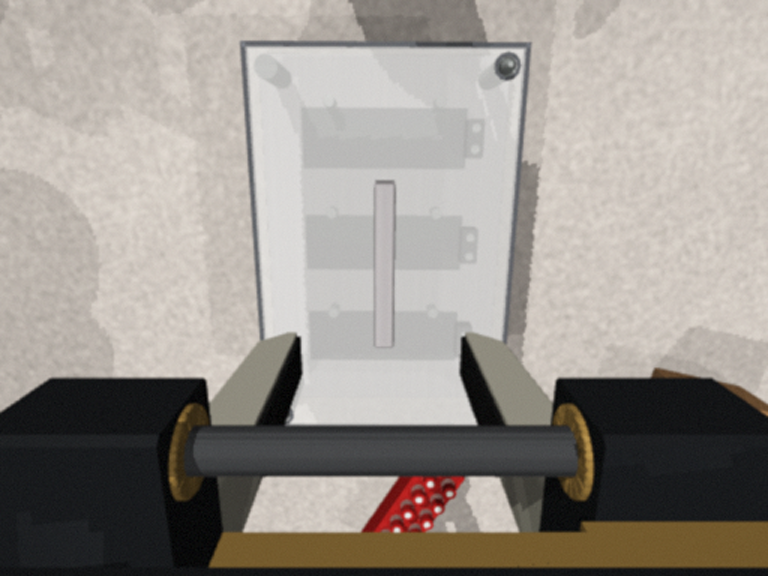

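The wrist view shows the handle bar upright from (384,182) to (384,347), central between the fingers. The pin is at (507,66).

```bash
python3 - <<'E'
from h import *
p=camera_params('wrist')
h=ray(p,np.array([(375,182),(394,182),(375,347),(394,347)])/1.5,.102);print(h.round(4),h.mean(0)); d=h[:2].mean(0)-h[2:].mean(0);print(np.linalg.norm(d),np.arctan2(-d[0],d[1]))
c=h.mean(0);print(rel((c[0],c[1],.161),np.arctan2(-d[0],d[1])))
E
```

```text
[[0.5331 0.2999 0.102 ]
 [0.5437 0.2986 0.102 ]
 [0.5202 0.2012 0.102 ]
 [0.5318 0.1997 0.102 ]] [0.53217513 0.24983897 0.102     ]
0.09959918511655433 -0.12508311314551498
[array([129.9,   2.5,  -7.4]), array([-0.003, -0.   , -0.   ])]
```

Call:
step_arm:
  commands:
    - {"xyz": [60,2,-5],"turn": [0,0,0],"grip": 60}
    - {"xyz": [110,2,-5],"turn": [0,0,0],"grip": 60}
    - {"xyz": [130,2,-5],"turn": [0,0,0],"grip": 60}
    - {"xyz": [130,2,-5],"turn": [0,0,0],"grip": 60}
    - {"xyz": [130,2,-5],"turn": [0,0,0],"grip": 5}
    - {"xyz": [130,2,-5],"turn": [0,0,0],"grip": 5}
    - {"xyz": [130,2,-5],"turn": [0,0,0],"grip": 5}
    - {"xyz": [130,2,-5],"turn": [0,0,0],"grip": 5}
    - {"xyz": [130,2,-5],"turn": [0,0,0],"grip": 5}
  force: 45

```text
t: 2.7
tool_pos: [0.5321, 0.2465, 0.1609]
orientation: [1.304, 1.145, -1.304]
force: [0.0, -0.4, -0.1]
opening: 0.0144
```

```bash
python3 - <<'E'
from h import *
s=telemetry.read_state();print({k:np.round(v,4) for k,v in s.items()})
E
```

```text
{'t': np.float64(2.7), 'q': array([0.3463, 0.2044, 1.6721, 0.    , 1.265 , 0.4764]), 'dq': array([-0.0004,  0.0033,  0.002 , -0.0011,  0.0006,  0.0022]), 'joint_torque': array([-3.00000e-04, -5.63539e+01, -4.57557e+01,  7.33000e-02,
       -2.57000e-02,  1.00000e-04]), 'tool_pos': array([0.5321, 0.2465, 0.1609]), 'orientation': array([ 1.3044,  1.1448, -1.3043]), 'force': array([ 0.026 , -0.4446, -0.0793]), 'wrist_torque': array([-0.0827,  0.1249, -0.0078]), 'opening': np.float64(0.0144)}
```

Call:
step_arm:
  commands:
    - {"xyz": [0,0,0],"turn": [0,0,0],"grip": 5}
    - {"xyz": [0,0,0],"turn": [0,0,0],"grip": 5}
  force: 45

```text
t: 2.95
tool_pos: [0.532, 0.2465, 0.1608]
orientation: [1.304, 1.145, -1.304]
force: [-0.8, -0.7, 2.1]
opening: 0.0117
```

```bash
python3 - <<'E'
from h import *
s=telemetry.read_state();print(s['tool_pos'],s['orientation'],s['force'],s['wrist_torque'],s['opening'])
Rt=R.from_rotvec(s['orientation']).as_matrix();print(Rt.round(4),np.arctan2(Rt[1,1],Rt[0,1]))
print(rel((.72,-.235,.20),0.0))
E
```

```text
[0.53201375 0.2464946  0.16080437] [ 1.30423387  1.14494264 -1.30448565] [-0.80020002 -0.66440082  2.09485979] [-0.10710394  0.27722033 -0.00322052] 0.011667339359028677
[[-2.000e-04  9.916e-01 -1.297e-01]
 [-0.000e+00 -1.297e-01 -9.916e-01]
 [-1.000e+00 -1.000e-04  1.000e-04]] -0.13003897583971025
[array([-39.2, 248.8, 453.1]), array([-0.13,  0.  ,  0.  ])]
```

Call:
step_arm:
  commands:
    - {"xyz": [-15,0,0],"turn": [0,0,0],"grip": 5}
    - {"xyz": [-35,0,0],"turn": [0,0,0],"grip": 5}
    - {"xyz": [-60,0,0],"turn": [0,0,0],"grip": 5}
    - {"xyz": [-60,20,40],"turn": [-0.02,0,0],"grip": 5}
    - {"xyz": [-60,48,88],"turn": [-0.03,0,0],"grip": 5}
    - {"xyz": [-60,75,138],"turn": [-0.05,0,0],"grip": 5}

```text
t: 3.7
tool_pos: [0.5894, 0.0988, 0.2227]
orientation: [1.268, 1.17, -1.265]
force: [0.1, 1.1, -2.9]
opening: 0.0117
```

```bash
python3 - <<'E'
from h import *
s=telemetry.read_state();print(s['tool_pos'],s['force'],s['opening'],rel((.72,-.235,.0985),0.0))
im,p=cam('scene');save('s2',im,1.2)
E
```

```text
[0.58942315 0.09880897 0.22269385] [ 0.13018254  1.0734026  -2.88283977] 0.011685995218618624 [array([124.4, 156. , 322.6]), array([-0.078, -0.   , -0.002])]
```

View pics/s2.png

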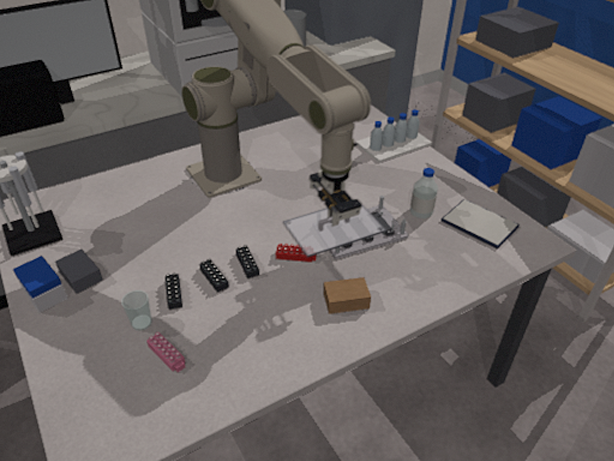

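The cover is lifted level at (340,228) and clear of everything. Carrying on to the free spot.

Call:
step_arm:
  commands:
    - {"xyz": [0,28,54],"turn": [-0.02,0,0],"grip": 5}
    - {"xyz": [0,54,108],"turn": [-0.03,0,0],"grip": 5}
    - {"xyz": [0,80,163],"turn": [-0.05,0,0],"grip": 5}
    - {"xyz": [0,105,217],"turn": [-0.06,0,0],"grip": 5}
    - {"xyz": [0,131,272],"turn": [-0.07,0,0],"grip": 5}
    - {"xyz": [0,156,322],"turn": [-0.078,0,0],"grip": 5}
    - {"xyz": [50,156,322],"turn": [-0.078,0,0],"grip": 5}
    - {"xyz": [90,156,322],"turn": [-0.078,0,0],"grip": 5}
    - {"xyz": [110,156,322],"turn": [-0.078,0,0],"grip": 5}

```text
t: 4.88
tool_pos: [0.717, -0.233, 0.1081]
orientation: [1.21, 1.212, -1.213]
force: [0.4, 1.0, -2.9]
opening: 0.0115
```

```bash
python3 - <<'E'
from h import *
s=telemetry.read_state();print(s['tool_pos'],s['force'],s['opening'],rel((.72,-.235,.0978),0.0))
E
```

```text
[ 0.71704967 -0.23302403  0.1080624 ] [ 0.41810835  1.0386193  -2.87586283] 0.01148712195456026 [array([10.2,  3. ,  2. ]), array([-0.002, -0.002,  0.004])]
```

Call:
step_arm:
  commands:
    - {"xyz": [6,0,0],"turn": [0,0,0.002],"grip": 5}
    - {"xyz": [9,0,0],"turn": [0,0,0.002],"grip": 5}
    - {"xyz": [10,0,0],"turn": [0,0,0.002],"grip": 5}
    - {"xyz": [10,0,0],"turn": [0,0,0.002],"grip": 5}

```text
t: 5.38
tool_pos: [0.719, -0.2337, 0.1024]
orientation: [1.212, 1.205, -1.208]
force: [-0.1, -0.1, -2.2]
opening: 0.0116
```

```bash
python3 - <<'E'
from h import *
s=telemetry.read_state();print(s['tool_pos'],s['orientation'],s['force'],s['wrist_torque'],s['opening'],rel((.72,-.235,.0978),0.0))
E
```

```text
[ 0.7190282  -0.23369073  0.10237595] [ 1.2118373   1.20472724 -1.20801779] [-0.14392696 -0.08910678 -2.24634137] [-0.07407108  0.11130109  0.01490427] 0.011561791837630616 [array([4.6, 1. , 1.3]), array([-0.002,  0.001, -0.004])]
```

Call:
step_arm:
  commands:
    - {"xyz": [2,0,0],"turn": [0,0,-0.002],"grip": 5}
    - {"xyz": [4,0,0],"turn": [0,0,-0.003],"grip": 5}
    - {"xyz": [4,0,0],"turn": [0,0,-0.003],"grip": 5}

```text
t: 5.75
tool_pos: [0.7186, -0.2336, 0.0978]
orientation: [1.21, 1.208, -1.211]
force: [-3.4, 1.3, 4.4]
opening: 0.0117
```

```bash
python3 - <<'E'
from h import *
s=telemetry.read_state();print(s['tool_pos'],s['orientation'],s['force'],s['wrist_torque'],s['opening'],rel((.72,-.235,.0978),0.0))
E
```

```text
[ 0.71858952 -0.23360146  0.09781522] [ 1.21022244  1.20837301 -1.21107555] [-3.36138316  1.2654611   4.41735463] [ 0.12932217  0.64765712 -0.04956026] 0.011698648388071744 [array([0. , 1.4, 1.4]), array([-0.002,  0.   ,  0.   ])]
```

Call:
step_arm:
  commands:
    - {"xyz": [0,0,0],"turn": [0,0,0],"grip": 50}
    - {"xyz": [0,0,0],"turn": [0,0,0],"grip": 50}
    - {"xyz": [0,0,0],"turn": [0,0,0],"grip": 50}
    - {"xyz": [0,0,0],"turn": [0,0,0],"grip": 50}
    - {"xyz": [-40,0,0],"turn": [0,0,0],"grip": 60}
    - {"xyz": [-90,0,0],"turn": [0,0,0],"grip": 60}
    - {"xyz": [-150,0,0],"turn": [0,0,0],"grip": 60}

```text
t: 6.62
tool_pos: [0.7177, -0.2332, 0.2466]
orientation: [1.21, 1.212, -1.213]
force: [0.8, 0.2, 0.4]
opening: 0.0596
```

```bash
python3 - <<'E'
from h import *
s=telemetry.read_state();print(s['t'],s['tool_pos'],s['force'],s['opening'])
# look pose over tray: jaw along tray y
print(rel((.50,.235,.33),-.13))
im,p=cam('top');np.save('top1.npy',im);save('top1',im,1.5)
E
```

```text
6.625 [ 0.71774472 -0.23323556  0.24664868] [0.7965168  0.18911089 0.38442044] 0.059607703520578655
[array([ -82.1, -219. , -467.9]), array([ 0.128, -0.001,  0.004])]
```

View pics/top1.png

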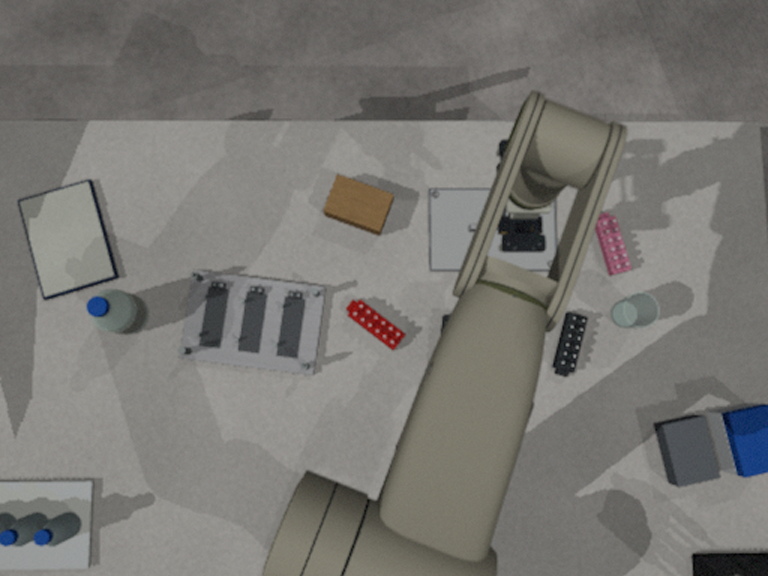

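Cover lies flat at (493,229), clear of carton, pink and racks. The tray is open with bay pads at (214,316), (253,320) and (291,324).

```bash
python3 - <<'E'
from h import *
print(rel((.523,.19,.33),-.13))
E
```

```text
[array([ -74.5, -197.9, -423.7]), array([ 0.128,  0.004, -0.01 ])]
```

Call:
step_arm:
  commands:
    - {"xyz": [-75,-198,-424],"turn": [0.128,0,0],"grip": 70}
    - {"xyz": [-75,-198,-424],"turn": [0.128,0,0],"grip": 70}
    - {"xyz": [-75,-198,-424],"turn": [0.128,0,0],"grip": 70}
    - {"xyz": [-75,-198,-424],"turn": [0.128,0,0],"grip": 70}
    - {"xyz": [-75,-198,-424],"turn": [0.128,0,0],"grip": 70}
    - {"xyz": [-75,-198,-424],"turn": [0.128,0,0],"grip": 70}
    - {"xyz": [-75,-198,-424],"turn": [0.128,0,0],"grip": 70}
    - {"xyz": [-75,-198,-424],"turn": [0.128,0,0],"grip": 70}
    - {"xyz": [-75,-198,-424],"turn": [0.128,0,0],"grip": 70}
    - {"xyz": [-75,-198,-424],"turn": [0.128,0,0],"grip": 70}
    - {"xyz": [-75,-198,-424],"turn": [0.128,0,0],"grip": 70}

```text
t: 8.05
tool_pos: [0.5218, 0.1898, 0.3215]
orientation: [1.304, 1.145, -1.307]
force: [-0.3, -0.0, 0.5]
opening: 0.07
```

```bash
python3 - <<'E'
from h import *
s=telemetry.read_state();p=camera_params('wrist')
im,_=cam('wrist');np.save('w3.npy',im);np.savez('w3p.npz',**{k:np.array(p[k]) for k in p});save('w3',im,1.5)
print(s['t'],s['tool_pos'],R.from_rotvec(s['orientation']).as_matrix().round(3))
im,p=cam('top');np.save('top2.npy',im)
E
```

```text
8.05 [0.52180068 0.18975818 0.321467  ] [[-0.002  0.991 -0.131]
 [-0.    -0.131 -0.991]
 [-1.    -0.001  0.001]]
```

View pics/w3.png

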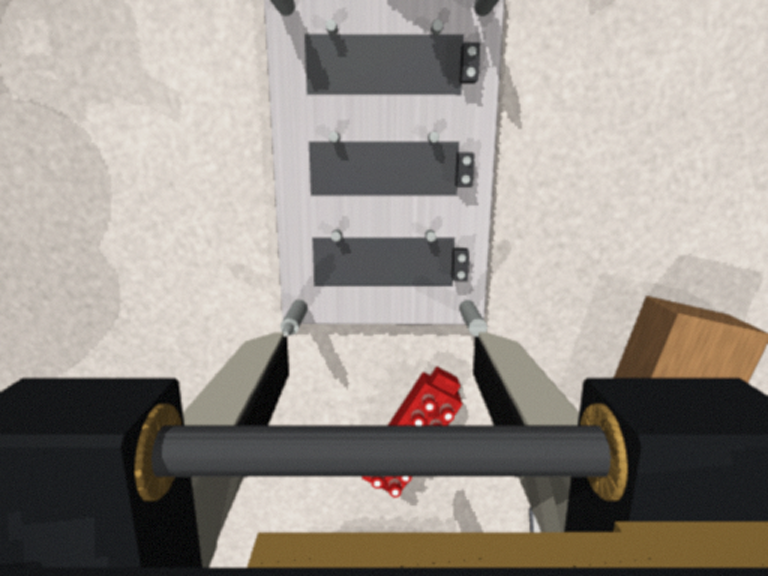

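Wrist view: three pads about (385,64), (385,168) and (384,262), dowels at (335,137)/(433,136) and so on, stops at about (466,168). All bays are empty.

```bash
python3 - <<'E'
from h import *
p=dict(np.load('w3p.npz'));im=np.load('w3.npy')
for n,uv in(('b2',[(304,34),(460,35),(463,95),(307,94)]),('b1',[(309,142),(457,142),(460,195),(311,196)]),('b0',[(312,237),(453,238),(455,286),(314,286)])):
    g=cv2.cvtColor(im,cv2.COLOR_RGB2GRAY)
    W=ray(p,np.array(uv)/1.5,.015);c=W.mean(0);d=(W[1]+W[2]-W[0]-W[3]);print(n,c.round(4),[np.linalg.norm(W[i]-W[(i+1)%4]).round(4) for i in range(4)],np.arctan2(d[1],d[0]).round(3))
save('w3c',im[20:225,170:345],3.4)
E
```

```text
b2 [0.5416 0.3241 0.015 ] [np.float64(0.1156), np.float64(0.0418), np.float64(0.1193), np.float64(0.0415)] -0.137
b1 [0.5323 0.2483 0.015 ] [np.float64(0.1161), np.float64(0.0413), np.float64(0.1204), np.float64(0.0419)] -0.128
b0 [0.5219 0.1731 0.015 ] [np.float64(0.1167), np.float64(0.0415), np.float64(0.12), np.float64(0.0422)] -0.134
```

View pics/w3c.png

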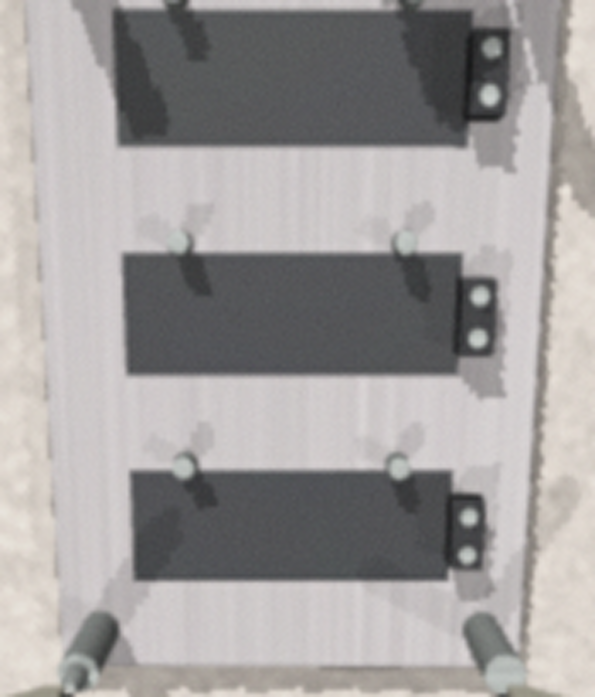

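```bash
python3 - <<'E'
from h import *
p=dict(np.load('w3p.npz'))
P=lambda l: ray(p,np.array(l)/3.4+[170,20],.029)
yaw=-.131;c,s=np.cos(yaw),np.sin(yaw);M=np.array([[c,-s],[s,c]])
for n,d1,d2,st in(('b1',(180,242),(404,242),(458,316)),('b0',(184,466),(399,466),(447,532))):
    W=P([d1,d2,st]);d=W[1]-W[0];print(n,W.round(4).tolist(),np.linalg.norm(d).round(4),np.arctan2(d[1],d[0]).round(3))
    print('home from dowels',(W[:2,:2].mean(0)-M@[0,.024]).round(4),'stop',(W[2,:2]-M@[.057,0]).round(4))
# posts near: tops z .063 (crop)
W=ray(p,np.array([(80,672),(505,670)])/3.4+[170,20],.063);print(W.round(4),np.linalg.norm(W[1]-W[0]), ((W[0]+W[1])[:2]/2+M@[0,.116]).round(4))
E
```

```text
b1 [[0.4981, 0.2774, 0.029], [0.572, 0.2676, 0.029], [0.5877, 0.2414, 0.029]] 0.0745 -0.131
home from dowels [0.5319 0.2487] stop [0.5312 0.2488]
b0 [[0.4877, 0.2028, 0.029], [0.5626, 0.1929, 0.029], [0.5772, 0.167, 0.029]] 0.0756 -0.131
home from dowels [0.522  0.1741] stop [0.5207 0.1744]
[[0.446  0.1435 0.063 ]
 [0.5882 0.1256 0.063 ]] 0.14329779886590924 [0.5322 0.2495]
```

```bash
cat >> h.py <<'E'
def racks(im,p,xlim=(280,400)):
    """dark blocks right of the tray in the top view: block centre and yaw (tab to -x)"""
    m=(im.max(2)<50).astype(np.uint8); m[:,:xlim[0]]=0; m[:195]=0; m[260:]=0; m[:,xlim[1]:]=0
    m=cv2.morphologyEx(m,cv2.MORPH_CLOSE,np.ones((3,3))); out=[]
    for k in cv2.findContours(m,cv2.RETR_EXTERNAL,cv2.CHAIN_APPROX_NONE)[0]:
        if cv2.contourArea(k)<100: continue
        w=ray(p,cv2.boxPoints(cv2.minAreaRect(k)),.026)[:,:2]
        e=[w[1]-w[0],w[2]-w[1]]; L=[np.linalg.norm(v) for v in e]; d=e[int(np.argmax(L))]; d=d*np.sign(d[0]); y=np.arctan2(d[1],d[0])
        out.append((*(w.mean(0)+.0055*np.array([np.cos(y),np.sin(y)])).round(4),y.round(3),np.round(L,3)))
    return out
E
python3 - <<'E'
from h import *
r=racks(np.load('top2.npy'),camera_params('top'))
for a in r: print(a)
a=max(r,key=lambda a:a[1]) 
print(rel((a[0],a[1],.20),a[2]+np.pi/2),rel((a[0],a[1],.088),a[2]+np.pi/2))
E
```

```text
(np.float64(0.4885), np.float64(-0.2501), np.float64(0.065), array([0.04, 0.12]))
(np.float64(0.486), np.float64(-0.1392), np.float64(-0.136), array([0.121, 0.039]))
(np.float64(0.488), np.float64(-0.3759), np.float64(-0.282), array([0.122, 0.041]))
[array([121.7,   7.9, 330.8]), array([-1.566e+00, -1.000e-03,  2.000e-03])] [array([233.7,   8.1, 330.7]), array([-1.566e+00, -1.000e-03,  2.000e-03])]
```

Call:
step_arm:
  commands:
    - {"xyz": [60,8,331],"turn": [-1.566,0,0],"grip": 80}
    - {"xyz": [60,8,331],"turn": [-1.566,0,0],"grip": 80}
    - {"xyz": [60,8,331],"turn": [-1.566,0,0],"grip": 80}
    - {"xyz": [60,8,331],"turn": [-1.566,0,0],"grip": 80}
    - {"xyz": [60,8,331],"turn": [-1.566,0,0],"grip": 80}
    - {"xyz": [60,8,331],"turn": [-1.566,0,0],"grip": 80}
    - {"xyz": [90,8,331],"turn": [-1.566,0,0],"grip": 80}
    - {"xyz": [122,8,331],"turn": [-1.566,0,0],"grip": 80}
    - {"xyz": [122,8,331],"turn": [-1.566,0,0],"grip": 80}
    - {"xyz": [122,8,331],"turn": [-1.566,0,0],"grip": 80}
    - {"xyz": [122,8,331],"turn": [-1.566,0,0],"grip": 80}

```text
t: 9.52
tool_pos: [0.4866, -0.1388, 0.2005]
orientation: [0.109, 1.568, -0.11]
force: [0.1, -0.2, 0.1]
opening: 0.08
```

```bash
python3 - <<'E'
from h import *
s=telemetry.read_state();print(s['t'],s['tool_pos'],np.round(s['q'],2))
im,p=cam('wrist');save('w4',im,1.2)
print(rel((.486,-.139,.088),-.136+np.pi/2))
E
```

```text
9.525 [ 0.486583   -0.13880728  0.20049698] [-0.38 -0.05  1.87 -0.    1.33 -1.81]
[array([112.6,  -0.3,  -0.6]), array([-0.002,  0.   ,  0.   ])]
```

View pics/w4.png

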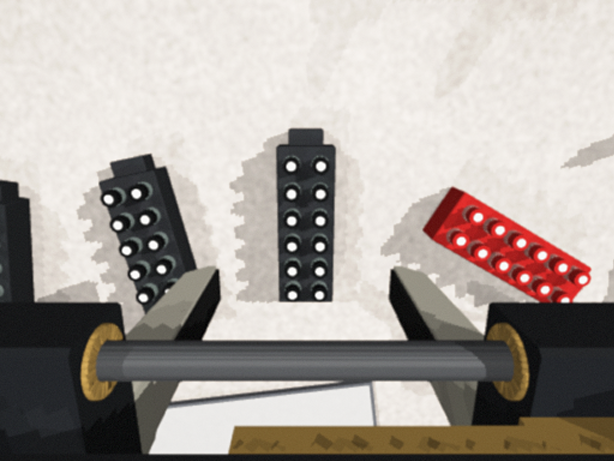

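```bash
python3 - <<'E'
from h import *
p=camera_params('wrist')
print(proj(p,[(.4866,-.1388,.026)])*1.2)
W=ray(p,np.array([(277,146),(335,146),(332,301),(279,301)])/1.2,.026);print(W.round(4),W.mean(0))
E
```

```text
[[304.58707026 230.06954548]]
[[ 0.4267 -0.1489  0.026 ]
 [ 0.4319 -0.1109  0.026 ]
 [ 0.5437 -0.1262  0.026 ]
 [ 0.5383 -0.1651  0.026 ]] [ 0.48513661 -0.13778547  0.026     ]
```

Wrist view: the rack lies straight between the fingers, block from (305,146) to (305,301), tab at the top towards the robot. It agrees with the top view to 1.5 mm.

Call:
step_arm:
  commands:
    - {"xyz": [50,0,0],"turn": [0,0,0],"grip": 80}
    - {"xyz": [90,0,0],"turn": [0,0,0],"grip": 80}
    - {"xyz": [112,0,0],"turn": [0,0,0],"grip": 80}
    - {"xyz": [112,0,0],"turn": [0,0,0],"grip": 80}
    - {"xyz": [112,0,0],"turn": [0,0,0],"grip": 30}
    - {"xyz": [112,0,0],"turn": [0,0,0],"grip": 30}
    - {"xyz": [112,0,0],"turn": [0,0,0],"grip": 30}
    - {"xyz": [112,0,0],"turn": [0,0,0],"grip": 30}
    - {"xyz": [112,0,0],"turn": [0,0,0],"grip": 30}
    - {"xyz": [112,0,0],"turn": [0,0,0],"grip": 30}
  force: 40

```text
t: 10.82
tool_pos: [0.4863, -0.1384, 0.0882]
orientation: [0.106, 1.569, -0.106]
force: [-1.7, 0.3, 3.7]
opening: 0.0397
```

```bash
python3 - <<'E'
from h import *
s=telemetry.read_state();print(s['t'],s['tool_pos'],s['force'],s['opening'])
M=lambda x,y:np.array([.5415,.324])+np.array([[np.cos(-.131),-np.sin(-.131)],[np.sin(-.131),np.cos(-.131)]])@[x,y]
print(M(-.012,-.009)); print(rel((*M(-.012,-.009),.19),-.131+np.pi/2))
E
```

```text
10.825 [ 0.48630283 -0.13838528  0.08821561] [-1.7358933   0.27489216  3.65987937] 0.03974027096672302
[0.52842719 0.31664462]
[array([-101.8,  456.5,  -19.5]), array([-0.004, -0.001,  0.   ])]
```

Call:
step_arm:
  commands:
    - {"xyz": [-40,0,0],"turn": [0,0,0],"grip": 30}
    - {"xyz": [-100,0,0],"turn": [0,0,0],"grip": 30}
    - {"xyz": [-102,60,-3],"turn": [0,0,0],"grip": 30}
    - {"xyz": [-102,120,-6],"turn": [0,0,0],"grip": 30}
    - {"xyz": [-102,180,-8],"turn": [0,0,0],"grip": 30}
    - {"xyz": [-102,240,-10],"turn": [0,0,0],"grip": 30}
    - {"xyz": [-102,300,-13],"turn": [0,0,0],"grip": 30}
    - {"xyz": [-102,360,-16],"turn": [0,0,0],"grip": 30}
    - {"xyz": [-102,420,-18],"turn": [0,0,0],"grip": 30}
    - {"xyz": [-102,457,-19],"turn": [0,0,0],"grip": 30}
    - {"xyz": [-102,457,-19],"turn": [0,0,0],"grip": 30}

```text
t: 12.2
tool_pos: [0.5281, 0.3195, 0.189]
orientation: [0.103, 1.57, -0.103]
force: [-0.3, -1.4, -2.0]
opening: 0.0397
```

```bash
cat >> h.py <<'E'
def bay(i,x,y,home=(.5315,.2485),yaw=-.131):
    c,s=np.cos(yaw),np.sin(yaw); return np.array(home)+np.array([[c,-s],[s,c]])@[x,y+.076*(i-1)]
def st(): 
    s=telemetry.read_state(); print(round(float(s['t']),2),np.round(s['tool_pos'],4),'F',np.round(s['force'],1),'T',np.round(s['wrist_torque'],2),'open',round(float(s['opening']),4)); return s
E
python3 - <<'E'
from h import *
s=st(); print(rel((*bay(2,-.012,-.009),.104),-.131+np.pi/2))
im,p=cam('wrist');save('w5',im,1.2)
E
```

```text
12.2 [0.5281 0.3195 0.189 ] F [-0.3 -1.4 -2. ] T [-0.03 -0.01  0.  ] open 0.0397
[array([85. , -2.9,  0.8]), array([-0.   , -0.002,  0.   ])]
```

View pics/w5.png

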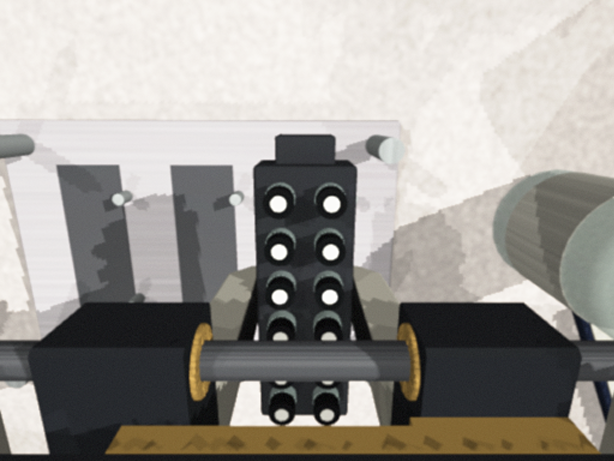

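```bash
python3 - <<'E'
from h import *
p=camera_params('top'); print(ray(p,np.array([(138,315)])/1.5,.06),ray(p,np.array([(98,307)])/1.5,.17)); 
print(proj(p,[(.546,.49,0),(.546,.49,.12),(.546,.45,.0),(.546,.45,.1)])*1.5)
E
```

```text
[[0.5417215  0.45574115 0.06      ]] [[0.54648626 0.48970126 0.17      ]]
[[130.45347193 315.52703743]
 [108.29368009 309.926623  ]
 [150.82827441 315.4172678 ]
 [134.18498671 310.81599582]]
```

Rack is held straight with the tab at the front. The bottle keeps about 40 mm from the gripper body. Lowering into bay 2, short of the dowels and the stop.

Call:
step_arm:
  commands:
    - {"xyz": [50,-3,1],"turn": [0,0,0],"grip": 30}
    - {"xyz": [78,-3,1],"turn": [0,0,0],"grip": 30}
    - {"xyz": [84,-3,1],"turn": [0,0,0],"grip": 30}
    - {"xyz": [84,-3,1],"turn": [0,0,0],"grip": 30}
    - {"xyz": [85,-3,1],"turn": [0,0,0],"grip": 30}

```text
t: 12.88
tool_pos: [0.5306, 0.3142, 0.1068]
orientation: [0.107, 1.566, -0.105]
force: [0.2, -0.1, -2.7]
opening: 0.0399
```

```bash
python3 - <<'E'
from h import *
s=st(); print(rel((*bay(2,0,0),.103),-.131+np.pi/2))
E
```

```text
12.88 [0.5306 0.3142 0.1068] F [ 0.2 -0.1 -2.7] T [0.03 0.01 0.01] open 0.0399
[array([ 3.9, 11.1,  9.4]), array([-0.004,  0.002, -0.002])]
```

Call:
step_arm:
  commands:
    - {"xyz": [3,0,0],"turn": [0,0,0],"grip": 30}
    - {"xyz": [4,0,0],"turn": [0,0,0],"grip": 30}
    - {"xyz": [4,3,3],"turn": [0,0,0],"grip": 30}
    - {"xyz": [4,6,6],"turn": [0,0,0],"grip": 30}
    - {"xyz": [4,6,6],"turn": [0,0,0],"grip": 30}
  force: 25

```text
t: 13.5
tool_pos: [0.537, 0.3197, 0.1032]
orientation: [0.106, 1.567, -0.105]
force: [-3.8, -2.6, 8.9]
opening: 0.0401
```

```bash
python3 - <<'E'
from h import *
s=st(); print(rel((*bay(2,0,0),.103),-.131+np.pi/2))
E
```

```text
13.5 [0.537  0.3197 0.1032] F [-3.8 -2.6  8.9] T [-0.29  0.74  0.03] open 0.0401
[array([0.2, 4.7, 3.8]), array([-0.004,  0.001, -0.001])]
```

Call:
step_arm:
  commands:
    - {"xyz": [0,2,0],"turn": [0,0,0],"grip": 30}
    - {"xyz": [0,4,0],"turn": [0,0,0],"grip": 30}
    - {"xyz": [0,5,0],"turn": [0,0,0],"grip": 30}
    - {"xyz": [0,5,0],"turn": [0,0,0],"grip": 30}

```text
t: 14.0
tool_pos: [0.5381, 0.324, 0.1031]
orientation: [0.106, 1.566, -0.106]
force: [-0.2, -4.4, 7.2]
opening: 0.04
```

```bash
python3 - <<'E'
from h import *
s=st(); print(rel((*bay(2,0,0),.103),-.131+np.pi/2))
E
```

```text
14.0 [0.5381 0.324  0.1031] F [-0.2 -4.4  7.2] T [-0.77  0.28  0.02] open 0.04
[array([0.2, 0.3, 3.3]), array([-0.004,  0.002, -0.   ])]
```

Call:
step_arm:
  commands:
    - {"xyz": [0,1,0],"turn": [0,0,0],"grip": 30}
    - {"xyz": [0,2,0],"turn": [0,0,0],"grip": 30}
    - {"xyz": [0,2,0],"turn": [0,0,0],"grip": 30}

```text
t: 14.38
tool_pos: [0.5384, 0.3254, 0.1032]
orientation: [0.105, 1.566, -0.106]
force: [-1.7, -7.6, 8.9]
opening: 0.0399
```

```bash
python3 - <<'E'
from h import *
s=st(); print(rel((*bay(2,0,0),.103),-.131+np.pi/2))
E
```

```text
14.38 [0.5384 0.3254 0.1032] F [-1.7 -7.6  8.9] T [-1.16  0.3   0.04] open 0.0399
[array([ 0.2, -1.2,  3.2]), array([-0.004,  0.002,  0.001])]
```

Call:
step_arm:
  commands:
    - {"xyz": [0,1,0],"turn": [0,0,0],"grip": 30}
    - {"xyz": [0,2,0],"turn": [0,0,0],"grip": 30}
    - {"xyz": [0,2,0],"turn": [0,0,0],"grip": 30}

```text
t: 14.75
tool_pos: [0.5386, 0.3259, 0.1031]
orientation: [0.103, 1.567, -0.109]
force: [-4.1, -15.8, 14.3]
opening: 0.0398
```

```bash
python3 - <<'E'
from h import *
s=st(); print(rel((*bay(2,0,0),.103),-.131+np.pi/2))
E
```

```text
14.75 [0.5386 0.3259 0.1031] F [ -4.1 -15.8  14.3] T [-2.57  0.66  0.15] open 0.0398
[array([ 0.1, -1.6,  3.1]), array([-0.004,  0.001,  0.004])]
```

Dowel contact: 16 N sideways, and the arm moved only 0.5 mm of the 2 mm commanded. Now towards the end stop.

Call:
step_arm:
  commands:
    - {"xyz": [0,0,1],"turn": [0,0,0],"grip": 30}
    - {"xyz": [0,0,2],"turn": [0,0,0],"grip": 30}
    - {"xyz": [0,0,3],"turn": [0,0,0],"grip": 30}
    - {"xyz": [0,0,3],"turn": [0,0,0],"grip": 30}

```text
t: 15.25
tool_pos: [0.5393, 0.3258, 0.103]
orientation: [0.103, 1.572, -0.109]
force: [-17.1, -15.6, 22.9]
opening: 0.04
```

```bash
python3 - <<'E'
from h import *
s=st(); print(rel((*bay(2,0,0),.103),-.131+np.pi/2))
E
```

```text
15.25 [0.5393 0.3258 0.103 ] F [-17.1 -15.6  22.9] T [-2.59  2.72 -0.1 ] open 0.04
[array([-0. , -1.7,  2.4]), array([-0.004, -0.004,  0.005])]
```

Call:
step_arm:
  commands:
    - {"xyz": [-1.5,-3,0],"turn": [0,0,0],"grip": 30}
    - {"xyz": [-1.5,-3,1],"turn": [0,0,0],"grip": 30}
    - {"xyz": [-1.5,-3,1],"turn": [0,0,0],"grip": 30}

```text
t: 15.62
tool_pos: [0.5412, 0.3247, 0.1031]
orientation: [0.106, 1.569, -0.106]
force: [-3.3, -2.5, 6.5]
opening: 0.0398
```

```bash
python3 - <<'E'
from h import *
s=st(); print(rel((*bay(2,0,0),.103),-.131+np.pi/2))
E
```

```text
15.62 [0.5412 0.3247 0.1031] F [-3.3 -2.5  6.5] T [-0.54  0.6  -0.05] open 0.0398
[array([ 0.1, -0.8,  0.4]), array([-0.004, -0.   , -0.   ])]
```

It was friction: the rack moved another 2 mm towards the stop. Continuing in x.

Call:
step_arm:
  commands:
    - {"xyz": [-0.5,0,2],"turn": [0,0,0],"grip": 30}
    - {"xyz": [-0.5,0,4],"turn": [0,0,0],"grip": 30}
    - {"xyz": [-0.5,0,4],"turn": [0,0,0],"grip": 30}
    - {"xyz": [-0.5,0,4],"turn": [0,0,0],"grip": 30}

```text
t: 16.12
tool_pos: [0.5433, 0.3246, 0.103]
orientation: [0.105, 1.573, -0.105]
force: [-12.1, -0.5, 9.5]
opening: 0.0399
```

```bash
python3 - <<'E'
from h import *
s=st(); print(rel((*bay(2,0,0),.103),-.131+np.pi/2))
E
```

```text
16.12 [0.5433 0.3246 0.103 ] F [-12.1  -0.5   9.5] T [-0.08  2.01  0.08] open 0.0399
[array([-0. , -1. , -1.7]), array([-0.003, -0.005,  0.001])]
```

Call:
step_arm:
  commands:
    - {"xyz": [0,0,1],"turn": [0,0,0],"grip": 30}
    - {"xyz": [0,0,2],"turn": [0,0,0],"grip": 30}
    - {"xyz": [0,0,2],"turn": [0,0,0],"grip": 30}
    - {"xyz": [0,0,2],"turn": [0,0,0],"grip": 30}

```text
t: 16.62
tool_pos: [0.5438, 0.3247, 0.1029]
orientation: [0.105, 1.576, -0.106]
force: [-20.3, -0.4, 15.8]
opening: 0.0397
```

```bash
python3 - <<'E'
from h import *
s=st(); print(rel((*bay(2,0,0),.103),-.131+np.pi/2))
E
```

```text
16.62 [0.5438 0.3247 0.1029] F [-20.3  -0.4  15.8] T [ 0.08  3.38 -0.08] open 0.0397
[array([-0.1, -1.1, -2.3]), array([-0.003, -0.008,  0.001])]
```

Stop contact confirmed at 20 N. Now back to the dowels, with the x load eased.

Call:
step_arm:
  commands:
    - {"xyz": [-0.5,1,-2],"turn": [0,0,0],"grip": 30}
    - {"xyz": [-0.5,2,-2],"turn": [0,0,0],"grip": 30}
    - {"xyz": [-0.5,4,-2],"turn": [0,0,0],"grip": 30}
    - {"xyz": [-0.5,4,-2],"turn": [0,0,0],"grip": 30}

```text
t: 17.12
tool_pos: [0.5437, 0.3254, 0.1029]
orientation: [0.101, 1.574, -0.111]
force: [-14.3, -16.7, 15.9]
opening: 0.0396
```

```bash
python3 - <<'E'
from h import *
s=st(); print(rel((*bay(2,0,0),.103),-.131+np.pi/2))
E
```

```text
17.12 [0.5437 0.3254 0.1029] F [-14.3 -16.7  15.9] T [-2.58  2.33 -0.04] open 0.0396
[array([-0. , -1.8, -2. ]), array([-0.004, -0.006,  0.007])]
```

Call:
step_arm:
  commands:
    - {"xyz": [0,0,0],"turn": [0,0,0],"grip": 60}
    - {"xyz": [0,0,0],"turn": [0,0,0],"grip": 60}
    - {"xyz": [0,-2,0],"turn": [0,0,0],"grip": 60}
    - {"xyz": [0,-2,0],"turn": [0,0,0],"grip": 60}
    - {"xyz": [-40,-2,0],"turn": [0,0,0],"grip": 60}
    - {"xyz": [-90,-2,0],"turn": [0,0,0],"grip": 60}
    - {"xyz": [-130,-40,-20],"turn": [0,0,0],"grip": 80}
    - {"xyz": [-130,-100,-30],"turn": [0,0,0],"grip": 80}
    - {"xyz": [-130,-100,-30],"turn": [0,0,0],"grip": 80}

```text
t: 18.25
tool_pos: [0.5011, 0.2301, 0.2333]
orientation: [0.107, 1.57, -0.109]
force: [-0.0, -0.0, -1.0]
opening: 0.0794
```

```bash
python3 - <<'E'
from h import *
s=st(); p=camera_params('wrist'); im,_=cam('wrist'); save('w6',im,1.5)
im,pt=cam('top');
r=racks(im,pt)
for a in r: print(a)
print(proj(p,[(*bay(2,x/1000,y/1000),z) for x,y,z in((-57,20,.041),(57,20,.041),(57,-20,.041),(-57,-20,.041))])*1.5)
a=max(r,key=lambda a:a[1]);print(rel((a[0],a[1],.088),a[2]+np.pi/2))
E
```

```text
18.25 [0.5011 0.2301 0.2333] F [-0. -0. -1.] T [0.09 0.   0.02] open 0.0794
(np.float64(0.4889), np.float64(-0.2502), np.float64(0.062), array([0.04 , 0.121]))
(np.float64(0.4885), np.float64(-0.3756), np.float64(-0.282), array([0.123, 0.042]))
[[584.29022344 230.18687301]
 [565.07386893 405.64236361]
 [503.02749364 405.88088853]
 [515.3981039  230.55579367]]
[array([ 145.5, -480.4,   52. ]), array([-0.198, -0.   , -0.001])]
```

View pics/w6.png

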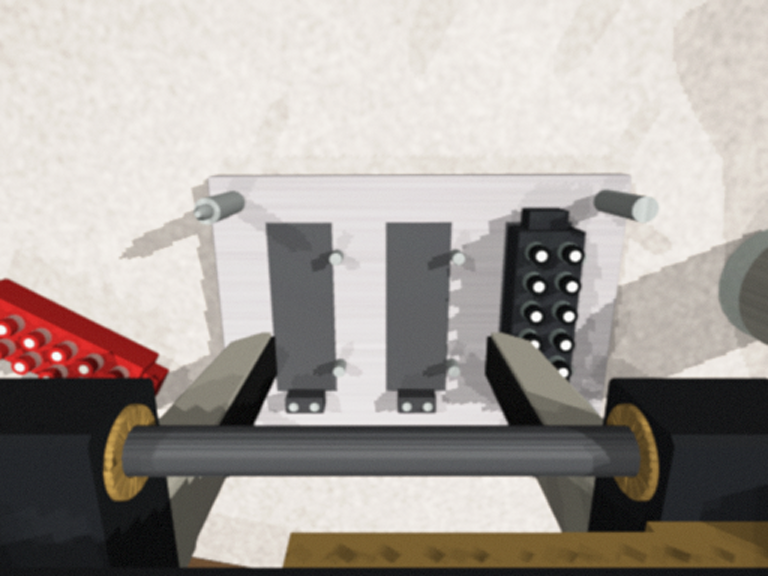

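Wrist view: the rack is in bay 2 with its front corners at (517,230) and (585,231), where home predicts (515,231) and (584,230). Bays 0 and 1 are clear. Going to the next rack.

Call:
step_arm:
  commands:
    - {"xyz": [10,-60,6],"turn": [-0.03,0,0],"grip": 80}
    - {"xyz": [20,-120,13],"turn": [-0.06,0,0],"grip": 80}
    - {"xyz": [30,-180,20],"turn": [-0.09,0,0],"grip": 80}
    - {"xyz": [30,-240,26],"turn": [-0.12,0,0],"grip": 80}
    - {"xyz": [30,-300,33],"turn": [-0.15,0,0],"grip": 80}
    - {"xyz": [30,-360,40],"turn": [-0.18,0,0],"grip": 80}
    - {"xyz": [30,-420,46],"turn": [-0.198,0,0],"grip": 80}
    - {"xyz": [30,-480,52],"turn": [-0.198,0,0],"grip": 80}
    - {"xyz": [30,-480,52],"turn": [-0.198,0,0],"grip": 80}
    - {"xyz": [50,-480,52],"turn": [-0.198,0,0],"grip": 80}

```text
t: 19.6
tool_pos: [0.4912, -0.25, 0.1842]
orientation: [-0.051, 1.568, 0.049]
force: [1.1, 0.6, -0.6]
opening: 0.0801
```

```bash
python3 - <<'E'
from h import *
s=st(); p=camera_params('wrist'); im,_=cam('wrist')
m=(im.max(2)<60).astype(np.uint8); m[245:]=0
for k in cv2.findContours(m,cv2.RETR_EXTERNAL,cv2.CHAIN_APPROX_NONE)[0]:
    if cv2.contourArea(k)>1500: print(cv2.boundingRect(k))
np.save('w7.npy',im)
print(proj(p,[(.4889+.057*a,-.2502+.0035*a+.02*b,.026) for a,b in((-1,-1),(-1,1),(1,1),(1,-1))]))
print(rel((.4889,-.2502,.088),.062+np.pi/2))
E
```

```text
19.6 [ 0.4912 -0.25    0.1842] F [ 1.1  0.6 -0.6] T [ 0.03 -0.02 -0.02] open 0.0801
(229, 106, 51, 139)
(58, 96, 88, 149)
[[227.31480645 119.06306015]
 [281.01665201 122.56043001]
 [277.53665544 260.84840344]
 [230.05720753 258.06002883]]
[array([91.6, -2.3, -0.1]), array([ 0.002, -0.003, -0.002])]
```

Call:
step_arm:
  commands:
    - {"xyz": [50,-1,0],"turn": [0,0,0],"grip": 80}
    - {"xyz": [80,-1,0],"turn": [0,0,0],"grip": 80}
    - {"xyz": [92,-1,0],"turn": [0,0,0],"grip": 80}
    - {"xyz": [92,-1,0],"turn": [0,0,0],"grip": 80}
    - {"xyz": [92,-1,0],"turn": [0,0,0],"grip": 30}
    - {"xyz": [92,-1,0],"turn": [0,0,0],"grip": 30}
    - {"xyz": [92,-1,0],"turn": [0,0,0],"grip": 30}
    - {"xyz": [92,-1,0],"turn": [0,0,0],"grip": 30}
    - {"xyz": [92,-1,0],"turn": [0,0,0],"grip": 30}
    - {"xyz": [92,-1,0],"turn": [0,0,0],"grip": 30}
  force: 40

```text
t: 20.9
tool_pos: [0.4894, -0.2508, 0.0917]
orientation: [-0.05, 1.571, 0.05]
force: [-0.4, 0.5, 4.1]
opening: 0.0397
```

```bash
python3 - <<'E'
from h import *
s=st();print(rel((*bay(1,-.010,-.007),.19),-.131+np.pi/2))
E
```

```text
20.9 [ 0.4894 -0.2508  0.0917] F [-0.4  0.5  4.1] T [ 0.2   0.11 -0.04] open 0.0397
[array([-98.3, 490.7,  62.3]), array([ 0.194, -0.001,  0.   ])]
```

Call:
step_arm:
  commands:
    - {"xyz": [-40,0,0],"turn": [0,0,0],"grip": 30}
    - {"xyz": [-98,0,0],"turn": [0,0,0],"grip": 30}
    - {"xyz": [-98,61,8],"turn": [0.03,0,0],"grip": 30}
    - {"xyz": [-98,122,16],"turn": [0.06,0,0],"grip": 30}
    - {"xyz": [-98,183,24],"turn": [0.09,0,0],"grip": 30}
    - {"xyz": [-98,244,31],"turn": [0.12,0,0],"grip": 30}
    - {"xyz": [-98,305,39],"turn": [0.15,0,0],"grip": 30}
    - {"xyz": [-98,366,47],"turn": [0.18,0,0],"grip": 30}
    - {"xyz": [-98,427,54],"turn": [0.194,0,0],"grip": 30}
    - {"xyz": [-98,470,60],"turn": [0.194,0,0],"grip": 30}
    - {"xyz": [-98,490,62],"turn": [0.194,0,0],"grip": 30}
    - {"xyz": [-98,490,62],"turn": [0.194,0,0],"grip": 30}

```text
t: 22.4
tool_pos: [0.5199, 0.2428, 0.1888]
orientation: [0.101, 1.57, -0.102]
force: [-0.6, -0.1, -2.2]
opening: 0.0395
```

```bash
python3 - <<'E'
from h import *
s=st();print(rel((*bay(1,-.010,-.007),.108),-.131+np.pi/2))
p=camera_params('wrist'); im,_=cam('wrist'); np.save('w8.npy',im); save('w8',im[:,:],1.2)
E
```

```text
22.4 [0.5199 0.2428 0.1888] F [-0.6 -0.1 -2.2] T [ 0.07 -0.03 -0.04] open 0.0395
[array([80.8,  0.3,  0.9]), array([ 0.002, -0.002,  0.001])]
```

View pics/w8.png

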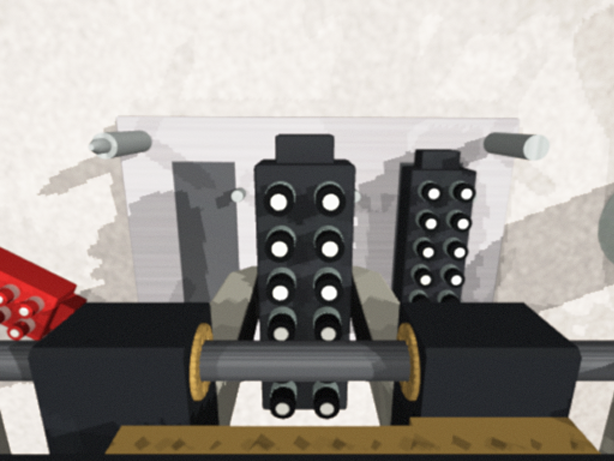

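Rack held straight above bay 1, with the bay 2 rack undisturbed at its right. Lowering.

Call:
step_arm:
  commands:
    - {"xyz": [50,0,0],"turn": [0,0,0],"grip": 30}
    - {"xyz": [74,0,0],"turn": [0,0,0],"grip": 30}
    - {"xyz": [80,0,0],"turn": [0,0,0],"grip": 30}
    - {"xyz": [82,0,0],"turn": [0,0,0],"grip": 30}
    - {"xyz": [82,0,0],"turn": [0,0,0],"grip": 30}

```text
t: 23.08
tool_pos: [0.5212, 0.242, 0.1089]
orientation: [0.104, 1.567, -0.103]
force: [-0.1, 0.6, -2.8]
opening: 0.0394
```

```bash
python3 - <<'E'
from h import *
s=st();print(rel((*bay(1,0,0),.107),-.131+np.pi/2))
E
```

```text
23.07 [0.5212 0.242  0.1089] F [-0.1  0.6 -2.8] T [ 0.02 -0.    0.02] open 0.0394
[array([1.9, 7.8, 9.3]), array([-0.   ,  0.001, -0.001])]
```

Call:
step_arm:
  commands:
    - {"xyz": [2.5,0,0],"turn": [0,0,0],"grip": 30}
    - {"xyz": [2.5,1,3],"turn": [0,0,0],"grip": 30}
    - {"xyz": [2.5,2,6],"turn": [0,0,0],"grip": 30}
    - {"xyz": [2.5,4,9],"turn": [0,0,0],"grip": 30}
    - {"xyz": [2.5,6,10],"turn": [0,0,0],"grip": 30}
    - {"xyz": [2.5,6,10],"turn": [0,0,0],"grip": 30}
  force: 25

```text
t: 23.82
tool_pos: [0.5319, 0.2471, 0.1067]
orientation: [0.103, 1.567, -0.102]
force: [-2.5, -1.7, 5.7]
opening: 0.0398
```

```bash
python3 - <<'E'
from h import *
s=st();print(rel((*bay(1,0,0),.107),-.131+np.pi/2))
E
```

```text
23.82 [0.5319 0.2471 0.1067] F [-2.5 -1.7  5.7] T [-0.34  0.33  0.02] open 0.0398
[array([-0.3,  1.4, -0.5]), array([ 0.001,  0.001, -0.001])]
```

On the floor with a light load. Pushing in x.

Call:
step_arm:
  commands:
    - {"xyz": [0,0,2],"turn": [0,0,0],"grip": 30}
    - {"xyz": [0,0,4],"turn": [0,0,0],"grip": 30}
    - {"xyz": [0,0,5],"turn": [0,0,0],"grip": 30}
    - {"xyz": [0,0,5],"turn": [0,0,0],"grip": 30}

```text
t: 24.32
tool_pos: [0.5335, 0.247, 0.1065]
orientation: [0.102, 1.575, -0.102]
force: [-20.7, -0.8, 20.5]
opening: 0.0395
```

```bash
python3 - <<'E'
from h import *
s=st();print(rel((*bay(1,0,0),.107),-.131+np.pi/2))
E
```

```text
24.32 [0.5335 0.247  0.1065] F [-20.7  -0.8  20.5] T [-0.1   3.69 -0.08] open 0.0395
[array([-0.5,  1.2, -2.1]), array([ 0.001, -0.007,  0.001])]
```

Stop contact at +2.1 mm, the same as in bay 2. Now the dowels.

Call:
step_arm:
  commands:
    - {"xyz": [-1,2,-2],"turn": [0,0,0],"grip": 30}
    - {"xyz": [-1,4,-2],"turn": [0,0,0],"grip": 30}
    - {"xyz": [-1,6,-2],"turn": [0,0,0],"grip": 30}
    - {"xyz": [-1,6,-2],"turn": [0,0,0],"grip": 30}

```text
t: 24.82
tool_pos: [0.5336, 0.25, 0.1066]
orientation: [0.099, 1.573, -0.107]
force: [-11.2, -14.3, 12.8]
opening: 0.0397
```

```bash
python3 - <<'E'
from h import *
s=st();print(rel((*bay(1,0,0),.107),-.131+np.pi/2))
E
```

```text
24.82 [0.5336 0.25   0.1066] F [-11.2 -14.3  12.8] T [-2.62  2.11 -0.14] open 0.0397
[array([-0.4, -1.8, -1.8]), array([ 0.   , -0.004,  0.006])]
```

Both contacts match bay 2 (+1.8 mm in y). Releasing and heading back.

Call:
step_arm:
  commands:
    - {"xyz": [0,0,1],"turn": [0,0,0],"grip": 30}
    - {"xyz": [0,0,1],"turn": [0,0,0],"grip": 60}
    - {"xyz": [0,0,1],"turn": [0,0,0],"grip": 60}
    - {"xyz": [0,-2,0],"turn": [0,0,0],"grip": 60}
    - {"xyz": [0,-2,0],"turn": [0,0,0],"grip": 60}
    - {"xyz": [-40,-2,0],"turn": [0,0,0],"grip": 60}
    - {"xyz": [-90,-2,0],"turn": [0,0,0],"grip": 60}
    - {"xyz": [-130,-40,-40],"turn": [0,0,0],"grip": 80}
    - {"xyz": [-160,-80,-60],"turn": [0,0,0],"grip": 80}
    - {"xyz": [-160,-80,-60],"turn": [0,0,0],"grip": 80}

```text
t: 26.08
tool_pos: [0.4653, 0.1798, 0.27]
orientation: [0.105, 1.563, -0.102]
force: [0.1, 1.5, -0.1]
opening: 0.0793
```

```bash
python3 - <<'E'
from h import *
s=st(); p=camera_params('wrist'); im,_=cam('wrist'); save('w9',im[60:300,150:470],2.4)
im,pt=cam('top'); save('top9',im[150:290,100:400],2.6)
r=racks(im,pt)
for a in r: print(a)
a=max(r,key=lambda a:a[1]);print(rel((a[0],a[1],.088),a[2]+np.pi/2))
E
```

```text
26.07 [0.4653 0.1798 0.27  ] F [ 0.1  1.5 -0.1] T [0.02 0.01 0.02] open 0.0793
(np.float64(0.4887), np.float64(-0.3761), np.float64(-0.282), array([0.122, 0.042]))
[array([ 178.1, -549.3,   96.2]), array([ 0.15 ,  0.001, -0.001])]
```

View pics/w9.png

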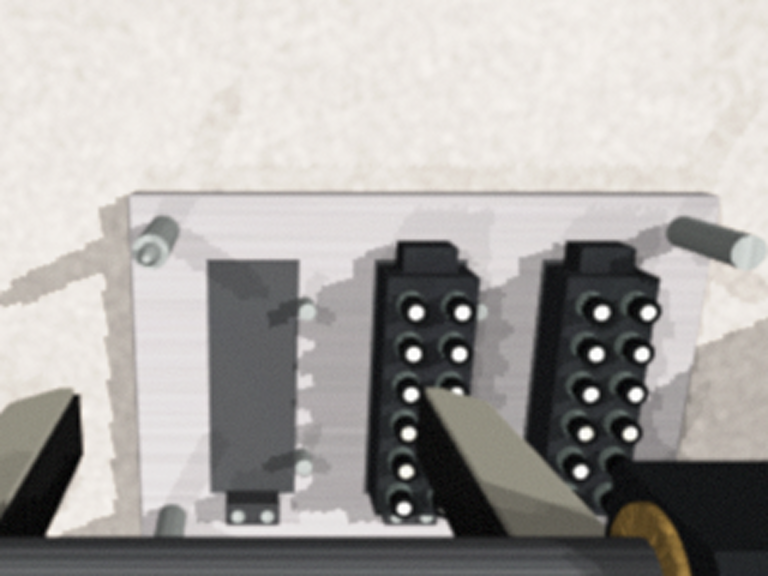

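Wrist crop: racks in bays 1 and 2 sit with front ends level with the bay pads (row ~262), straight, tabs to the front. Bay 0 is free. The last rack is close to the beaker, so I check clearance and grip it 14 mm nearer the tab.

```bash
python3 - <<'E'
from h import *
pt=camera_params('top'); c=np.array([.538,-.463])
print('proj beaker',(proj(pt,[(*c,.095),(*c,0)])*1.5).round(0).tolist(), [(proj(pt,[(c[0]+.035*np.cos(a),c[1]+.035*np.sin(a),z)])*1.5).round(0).tolist() for a in(0,np.pi/2,np.pi,-np.pi/2) for z in(.095,)])
im=np.load('top2.npy'); save('bk',im[180:250,380:460],8)
y=-.282; g=np.array([.4887,-.3761])-.014*np.array([np.cos(y),np.sin(y)]); print(g)
for b in(-94,94):
  for a in(-37.5,37.5):
    q=g+np.array([[np.cos(y),-np.sin(y)],[np.sin(y),np.cos(y)]])@[a/1e3,b/1e3]; print(q.round(3),np.linalg.norm(q-c).round(3))
print(rel((*g,.2),y+np.pi/2),rel((*g,.088),y+np.pi/2))
E
```

```text
proj beaker [[624.0, 313.0], [608.0, 317.0]] [[[623.0, 294.0]], [[606.0, 313.0]], [[625.0, 331.0]], [[642.0, 313.0]]]
[ 0.47525299 -0.37220412]
[ 0.413 -0.452] 0.125
[ 0.485 -0.473] 0.054
[ 0.465 -0.271] 0.205
[ 0.537 -0.292] 0.171
[array([  66.1, -547.1,   82.4]), array([ 0.15 ,  0.001, -0.001])] [array([ 178.1, -547.2,   82.3]), array([ 0.15 ,  0.001, -0.001])]
```

View pics/bk.png

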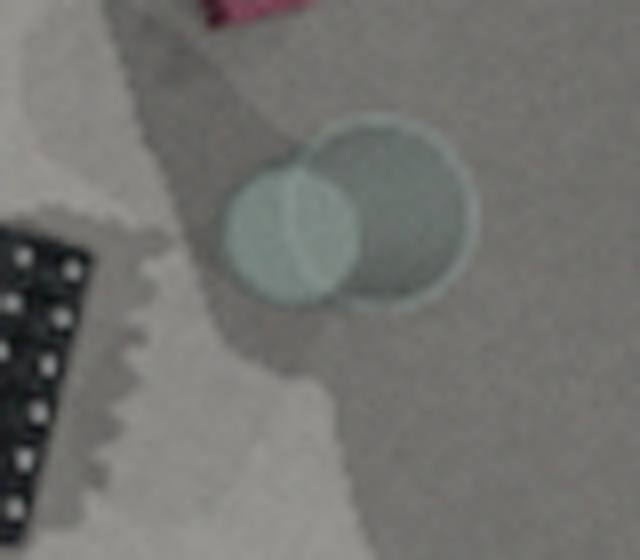

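The rim is the large circle (383,213) in the crop and the base the small one, so the beaker stands at about y = −0.50, farther away than I assumed. Clearance is ample.

Call:
step_arm:
  commands:
    - {"xyz": [30,-62,9],"turn": [0.02,0,0],"grip": 80}
    - {"xyz": [60,-124,19],"turn": [0.04,0,0],"grip": 80}
    - {"xyz": [66,-186,28],"turn": [0.06,0,0],"grip": 80}
    - {"xyz": [66,-248,37],"turn": [0.08,0,0],"grip": 80}
    - {"xyz": [66,-310,47],"turn": [0.1,0,0],"grip": 80}
    - {"xyz": [66,-372,56],"turn": [0.12,0,0],"grip": 80}
    - {"xyz": [66,-434,65],"turn": [0.14,0,0],"grip": 80}
    - {"xyz": [66,-496,75],"turn": [0.15,0,0],"grip": 80}
    - {"xyz": [66,-540,82],"turn": [0.15,0,0],"grip": 80}
    - {"xyz": [66,-547,82],"turn": [0.15,0,0],"grip": 80}
    - {"xyz": [66,-547,82],"turn": [0.15,0,0],"grip": 80}

```text
t: 27.55
tool_pos: [0.4748, -0.3717, 0.1977]
orientation: [0.223, 1.563, -0.219]
force: [0.6, 0.1, 0.6]
opening: 0.0802
```

```bash
python3 - <<'E'
from h import *
s=st(); p=camera_params('wrist'); im,_=cam('wrist')
m=(im.max(2)<60).astype(np.uint8); m[245:]=0
for k in cv2.findContours(m,cv2.RETR_EXTERNAL,cv2.CHAIN_APPROX_NONE)[0]:
    if cv2.contourArea(k)>1500: print(cv2.boundingRect(k))
y=-.282;M=np.array([[np.cos(y),-np.sin(y)],[np.sin(y),np.cos(y)]])
print(proj(p,[(*(np.array([.4887,-.3761])+M@[.057*a,.02*b]),.026) for a,b in((-1,-1),(-1,1),(1,1),(1,-1))]))
print(rel((.4753,-.3722,.088),y+np.pi/2))
E
```

```text
27.55 [ 0.4748 -0.3717  0.1977] F [0.6 0.1 0.6] T [ 0.08 -0.03  0.  ] open 0.0802
(229, 128, 48, 117)
[[228.10682376 142.56878899]
 [278.07610571 142.61827852]
 [275.33735974 270.20651121]
 [230.68702987 270.17185637]]
[array([110.2,  -1.3,   1.1]), array([ 0.002, -0.003, -0.002])]
```

The rack lies where expected (columns 229–277 against 228–278). Descending and gripping.

Call:
step_arm:
  commands:
    - {"xyz": [50,0,0],"turn": [0,0,0],"grip": 80}
    - {"xyz": [90,0,0],"turn": [0,0,0],"grip": 80}
    - {"xyz": [110,0,0],"turn": [0,0,0],"grip": 80}
    - {"xyz": [110,0,0],"turn": [0,0,0],"grip": 80}
    - {"xyz": [110,0,0],"turn": [0,0,0],"grip": 30}
    - {"xyz": [110,0,0],"turn": [0,0,0],"grip": 30}
    - {"xyz": [110,0,0],"turn": [0,0,0],"grip": 30}
    - {"xyz": [110,0,0],"turn": [0,0,0],"grip": 30}
    - {"xyz": [110,0,0],"turn": [0,0,0],"grip": 30}
    - {"xyz": [110,0,0],"turn": [0,0,0],"grip": 30}
  force: 45

```text
t: 28.85
tool_pos: [0.4748, -0.3723, 0.0904]
orientation: [0.22, 1.56, -0.221]
force: [-1.4, 0.9, 3.9]
opening: 0.0392
```

```bash
python3 - <<'E'
from h import *
s=st();print(rel((*bay(0,-.024,-.007),.20),-.131+np.pi/2))
E
```

```text
28.85 [ 0.4748 -0.3723  0.0904] F [-1.4  0.9  3.9] T [-0.01  0.17 -0.  ] open 0.0392
[array([-109.8,  526.5, -129. ]), array([-0.15 , -0.001,  0.   ])]
```

Call:
step_arm:
  commands:
    - {"xyz": [-50,0,0],"turn": [0,0,0],"grip": 30}
    - {"xyz": [-110,0,0],"turn": [0,0,0],"grip": 30}
    - {"xyz": [-110,59,-14],"turn": [-0.02,0,0],"grip": 30}
    - {"xyz": [-110,118,-29],"turn": [-0.04,0,0],"grip": 30}
    - {"xyz": [-110,177,-43],"turn": [-0.06,0,0],"grip": 30}
    - {"xyz": [-110,236,-58],"turn": [-0.08,0,0],"grip": 30}
    - {"xyz": [-110,295,-72],"turn": [-0.1,0,0],"grip": 30}
    - {"xyz": [-110,354,-87],"turn": [-0.12,0,0],"grip": 30}
    - {"xyz": [-110,413,-101],"turn": [-0.14,0,0],"grip": 30}
    - {"xyz": [-110,472,-116],"turn": [-0.15,0,0],"grip": 30}
    - {"xyz": [-110,526,-129],"turn": [-0.15,0,0],"grip": 30}
    - {"xyz": [-110,526,-129],"turn": [-0.15,0,0],"grip": 30}

```text
t: 30.35
tool_pos: [0.4958, 0.1726, 0.1994]
orientation: [0.099, 1.571, -0.098]
force: [-0.6, -0.7, -2.0]
opening: 0.0397
```

```bash
python3 - <<'E'
from h import *
s=st();print(rel((*bay(0,-.024,-.007),.107),-.131+np.pi/2))
p=camera_params('wrist'); im,_=cam('wrist'); np.save('w10.npy',im)
a=np.load('w8.npy')
for q in(a,im):
    m=(q.max(2)<60).astype(np.uint8)[:250,200:310]; print([(int(v),int(np.where(m[v])[0].min())+200,int(np.where(m[v])[0].max())+200) for v in range(100,245,20) if m[v].any()])
E
```

```text
30.35 [0.4958 0.1726 0.1994] F [-0.6 -0.7 -2. ] T [-0.02  0.11  0.02] open 0.0397
[array([92.4, -3.2,  1.7]), array([ 0.005, -0.002, -0.001])]
[(120, 244, 244), (140, 213, 294), (160, 213, 291), (180, 214, 293), (200, 215, 292), (220, 216, 292), (240, 211, 296)]
[(160, 231, 277), (180, 214, 294), (200, 214, 293), (220, 215, 291), (240, 211, 296)]
```

Call:
step_arm:
  commands:
    - {"xyz": [50,-3,2],"turn": [0,0,0],"grip": 30}
    - {"xyz": [80,-3,2],"turn": [0,0,0],"grip": 30}
    - {"xyz": [91,-3,2],"turn": [0,0,0],"grip": 30}
    - {"xyz": [91,-3,2],"turn": [0,0,0],"grip": 30}
    - {"xyz": [91,-3,2],"turn": [0,0,0],"grip": 30}

```text
t: 31.02
tool_pos: [0.4993, 0.1657, 0.1106]
orientation: [0.104, 1.567, -0.103]
force: [0.1, 0.0, -1.8]
opening: 0.0395
```

```bash
python3 - <<'E'
from h import *
s=st();print(rel((*bay(0,-.014,0),.1055),-.131+np.pi/2))
E
```

```text
31.02 [0.4993 0.1657 0.1106] F [ 0.1  0.  -1.8] T [0.03 0.01 0.02] open 0.0395
[array([ 5.1, 10.3,  7.1]), array([-0.   ,  0.001, -0.001])]
```

Call:
step_arm:
  commands:
    - {"xyz": [4,0,0],"turn": [0,0,0],"grip": 30}
    - {"xyz": [5.5,0,0],"turn": [0,0,0],"grip": 30}
    - {"xyz": [5.5,3,3],"turn": [0,0,0],"grip": 30}
    - {"xyz": [5.5,6,6],"turn": [0,0,0],"grip": 30}
    - {"xyz": [5.5,8,8],"turn": [0,0,0],"grip": 30}
    - {"xyz": [5.5,8,8],"turn": [0,0,0],"grip": 30}
  force: 25

```text
t: 31.78
tool_pos: [0.5069, 0.1719, 0.1052]
orientation: [0.101, 1.571, -0.104]
force: [-12.4, -7.6, 18.4]
opening: 0.0398
```

```bash
python3 - <<'E'
from h import *
s=st();print(rel((*bay(0,-.014,0),.1055),-.131+np.pi/2))
E
```

```text
31.77 [0.5069 0.1719 0.1052] F [-12.4  -7.6  18.4] T [-1.47  2.07 -0.3 ] open 0.0398
[array([-0.3,  3.2,  0.4]), array([ 0.   , -0.002,  0.002])]
```

Too much downward load; easing it and pushing in x.

Call:
step_arm:
  commands:
    - {"xyz": [-1.5,0,1],"turn": [0,0,0],"grip": 30}
    - {"xyz": [-1.5,0,3],"turn": [0,0,0],"grip": 30}
    - {"xyz": [-1.5,0,5],"turn": [0,0,0],"grip": 30}
    - {"xyz": [-1.5,0,5],"turn": [0,0,0],"grip": 30}

```text
t: 32.28
tool_pos: [0.5086, 0.1717, 0.1048]
orientation: [0.101, 1.578, -0.104]
force: [-21.7, -3.2, 18.4]
opening: 0.0399
```

```bash
python3 - <<'E'
from h import *
s=st();print(rel((*bay(0,-.014,0),.1055),-.131+np.pi/2))
E
```

```text
32.27 [0.5086 0.1717 0.1048] F [-21.7  -3.2  18.4] T [-0.74  3.81 -0.18] open 0.0399
[array([-0.7,  3.2, -1.3]), array([ 0.   , -0.01 ,  0.003])]
```

Call:
step_arm:
  commands:
    - {"xyz": [-1.5,0,0],"turn": [0,0,0],"grip": 30}
    - {"xyz": [-1.5,0,1],"turn": [0,0,0],"grip": 30}
    - {"xyz": [-1.5,0,1],"turn": [0,0,0],"grip": 30}

```text
t: 32.65
tool_pos: [0.5087, 0.1716, 0.1049]
orientation: [0.101, 1.58, -0.105]
force: [-20.4, -0.8, 7.4]
opening: 0.0396
```

```bash
python3 - <<'E'
from h import *
s=st();print(rel((*bay(0,-.014,0),.1055),-.131+np.pi/2))
E
```

```text
32.65 [0.5087 0.1716 0.1049] F [-20.4  -0.8   7.4] T [-0.26  3.33 -0.14] open 0.0396
[array([-0.6,  3.2, -1.4]), array([ 0.001, -0.011,  0.003])]
```

Solid stop contact (20 N, no movement). Now the dowels.

Call:
step_arm:
  commands:
    - {"xyz": [0,2,-2],"turn": [0,0,0],"grip": 30}
    - {"xyz": [0,4,-2],"turn": [0,0,0],"grip": 30}
    - {"xyz": [0,6,-2],"turn": [0,0,0],"grip": 30}
    - {"xyz": [0,8,-2],"turn": [0,0,0],"grip": 30}
    - {"xyz": [0,8,-2],"turn": [0,0,0],"grip": 30}

```text
t: 33.28
tool_pos: [0.5091, 0.1769, 0.105]
orientation: [0.097, 1.577, -0.109]
force: [-12.9, -17.5, 5.5]
opening: 0.0401
```

```bash
python3 - <<'E'
from h import *
s=st();print(rel((*bay(0,-.014,0),.1055),-.131+np.pi/2))
E
```

```text
33.27 [0.5091 0.1769 0.105 ] F [-12.9 -17.5   5.5] T [-3.09  2.24 -0.22] open 0.0401
[array([-0.5, -2.1, -1.2]), array([ 0.   , -0.008,  0.008])]
```

Call:
step_arm:
  commands:
    - {"xyz": [0,0,1],"turn": [0,0,0],"grip": 30}
    - {"xyz": [0,0,1],"turn": [0,0,0],"grip": 60}
    - {"xyz": [0,0,1],"turn": [0,0,0],"grip": 60}
    - {"xyz": [0,-2,0],"turn": [0,0,0],"grip": 60}
    - {"xyz": [0,-2,0],"turn": [0,0,0],"grip": 60}
    - {"xyz": [-40,-2,0],"turn": [0,0,0],"grip": 60}
    - {"xyz": [-90,-2,0],"turn": [0,0,0],"grip": 60}
    - {"xyz": [-150,20,0],"turn": [0,0,0],"grip": 80}
    - {"xyz": [-200,50,0],"turn": [0,0,0],"grip": 80}
    - {"xyz": [-200,50,-20],"turn": [0,0,0],"grip": 80}
    - {"xyz": [-200,50,-20],"turn": [0,0,0],"grip": 80}

```text
t: 34.65
tool_pos: [0.4987, 0.2329, 0.3073]
orientation: [0.102, 1.568, -0.101]
force: [-0.6, 0.2, -0.8]
opening: 0.08
```

```bash
python3 - <<'E'
from h import *
s=st(); p=camera_params('wrist'); im,_=cam('wrist'); np.save('w11.npy',im); np.savez('w11p.npz',**{k:np.array(p[k]) for k in p}); save('w11',im[60:300,120:440],2.4)
print(rel((.523,.23,.33),-.131))
E
```

```text
34.65 [0.4987 0.2329 0.3073] F [-0.6  0.2 -0.8] T [ 0.01 -0.04  0.05] open 0.08
[array([-23.7,   0.7,  24.3]), array([ 1.572e+00, -0.000e+00,  1.000e-03])]
```

View pics/w11.png

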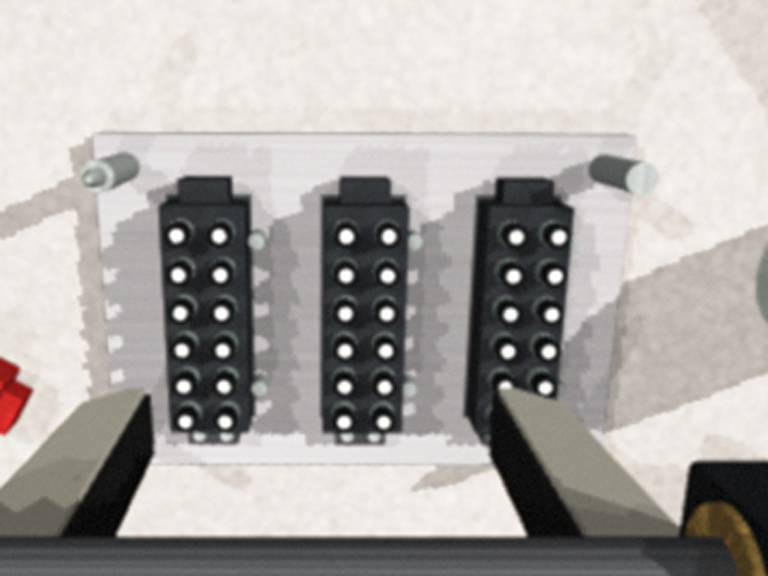

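All three racks sit alike: cap rows at 235/235/236 and 421/421, cap pitch 170/170 px between bays, against the dowels, tabs to the front. Now the cover.

```bash
python3 - <<'E'
from h import *
print(rel((.7186,-.2336,.228),0.0))
E
```

```text
[array([  78.2, -433.6,  278.4]), array([ 1.441e+00, -1.000e-03,  1.000e-03])]
```

Call:
step_arm:
  commands:
    - {"xyz": [10,-53,34],"turn": [0.18,0,0],"grip": 60}
    - {"xyz": [20,-106,68],"turn": [0.36,0,0],"grip": 60}
    - {"xyz": [30,-158,102],"turn": [0.54,0,0],"grip": 60}
    - {"xyz": [40,-210,135],"turn": [0.72,0,0],"grip": 60}
    - {"xyz": [48,-262,169],"turn": [0.9,0,0],"grip": 60}
    - {"xyz": [56,-315,203],"turn": [1.08,0,0],"grip": 60}
    - {"xyz": [64,-368,236],"turn": [1.26,0,0],"grip": 60}
    - {"xyz": [72,-410,263],"turn": [1.441,0,0],"grip": 60}
    - {"xyz": [78,-434,278],"turn": [1.441,0,0],"grip": 60}
    - {"xyz": [78,-434,278],"turn": [1.441,0,0],"grip": 60}
    - {"xyz": [78,-434,278],"turn": [1.441,0,0],"grip": 60}

```text
t: 36.08
tool_pos: [0.7175, -0.234, 0.2271]
orientation: [1.21, 1.211, -1.211]
force: [-0.2, 0.2, 0.5]
opening: 0.06
```

```bash
python3 - <<'E'
from h import *
s=st(); p=camera_params('wrist'); im,_=cam('wrist'); save('w12',im,1.5)
# expected handle: bar relative to grasp pose as seen in w1 (tool A=(.532,.2465), yaw -.13)
c,sn=np.cos(-.13),np.sin(-.13);RA=np.array([[c,-sn],[sn,c]])
for P in((.5331,.2999),(.5437,.2986),(.5202,.2012),(.5318,.1997)):
    d=RA.T@(np.array(P)-[.532,.2465]); print((proj(p,[(*(np.array([.7186,-.2336])+d),.039)])*1.5).round(1))
print(rel((.7186,-.2336,.0978),0.0))
E
```

```text
36.08 [ 0.7175 -0.234   0.2271] F [-0.2  0.2  0.5] T [-0.06  0.06  0.02] open 0.06
[[372.6 189.2]]
[[391.6 189. ]]
[[373.4 353.2]]
[[392.4 353.2]]
[array([130. ,   1.1,   0.2]), array([-0.   , -0.001,  0.002])]
```

View pics/w12.png

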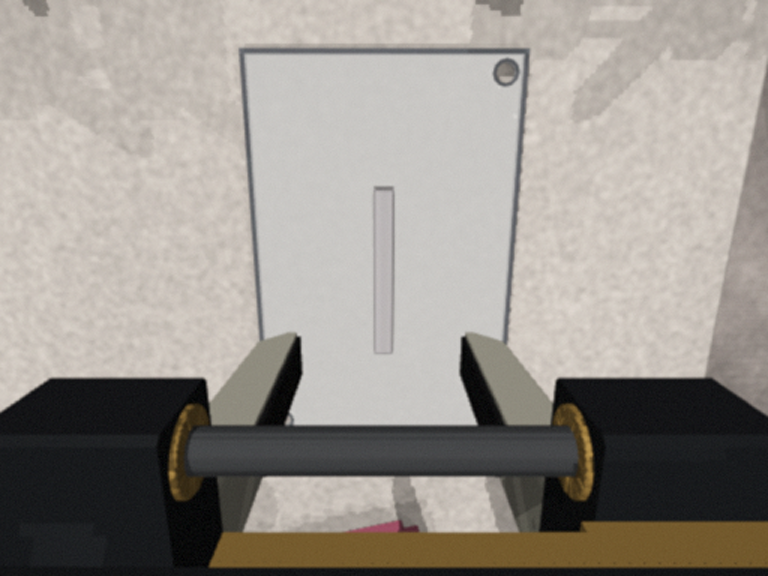

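The bar is at (374–393, 187–353) against the expected (373–392, 189–353), so the cover has not moved. Gripping.

Call:
step_arm:
  commands:
    - {"xyz": [60,1,0],"turn": [0,0,0],"grip": 60}
    - {"xyz": [110,1,0],"turn": [0,0,0],"grip": 60}
    - {"xyz": [130,1,0],"turn": [0,0,0],"grip": 60}
    - {"xyz": [130,1,0],"turn": [0,0,0],"grip": 60}
    - {"xyz": [130,1,0],"turn": [0,0,0],"grip": 5}
    - {"xyz": [130,1,0],"turn": [0,0,0],"grip": 5}
    - {"xyz": [130,1,0],"turn": [0,0,0],"grip": 5}
    - {"xyz": [130,1,0],"turn": [0,0,0],"grip": 5}
    - {"xyz": [130,1,0],"turn": [0,0,0],"grip": 5}
    - {"xyz": [130,1,0],"turn": [0,0,0],"grip": 5}
    - {"xyz": [130,1,0],"turn": [0,0,0],"grip": 5}
  force: 50

```text
t: 37.5
tool_pos: [0.7188, -0.2344, 0.0982]
orientation: [1.209, 1.21, -1.211]
force: [-0.8, 1.0, 1.0]
opening: 0.0116
```

```bash
python3 - <<'E'
from h import *
s=st();m=R.from_rotvec(s['orientation']).as_matrix();print(np.arctan2(m[1,1],m[0,1]))
print(rel((.532,.2465,.21),-.130))
E
```

```text
37.5 [ 0.7188 -0.2344  0.0982] F [-0.8  1.   1. ] T [-0.14  0.18 -0.04] open 0.0116
-0.0010765123810073927
[array([-111.6, -187.4, -480.7]), array([0.129, 0.   , 0.001])]
```

Call:
step_arm:
  commands:
    - {"xyz": [-20,0,0],"turn": [0,0,0],"grip": 5}
    - {"xyz": [-60,0,0],"turn": [0,0,0],"grip": 5}
    - {"xyz": [-112,-5,-14],"turn": [0,0,0],"grip": 5}
    - {"xyz": [-112,-26,-68],"turn": [0.02,0,0],"grip": 5}
    - {"xyz": [-112,-47,-122],"turn": [0.04,0,0],"grip": 5}
    - {"xyz": [-112,-69,-178],"turn": [0.06,0,0],"grip": 5}
    - {"xyz": [-112,-91,-234],"turn": [0.08,0,0],"grip": 5}
    - {"xyz": [-112,-113,-290],"turn": [0.1,0,0],"grip": 5}
    - {"xyz": [-112,-135,-346],"turn": [0.12,0,0],"grip": 5}
    - {"xyz": [-112,-157,-402],"turn": [0.129,0,0],"grip": 5}
    - {"xyz": [-112,-179,-458],"turn": [0.129,0,0],"grip": 5}
    - {"xyz": [-112,-187,-480],"turn": [0.129,0,0],"grip": 5}

```text
t: 39.0
tool_pos: [0.5308, 0.249, 0.2116]
orientation: [1.303, 1.148, -1.302]
force: [0.8, -0.4, -3.5]
opening: 0.0116
```

```bash
python3 - <<'E'
from h import *
s=st();print(rel((.532,.2457,.178),-.130))
E
```

```text
39.0 [0.5308 0.249  0.2116] F [ 0.8 -0.4 -3.5] T [-0.15 -0.02 -0.01] open 0.0116
[array([33.6,  1.6,  3.2]), array([ 0.003, -0.001,  0.001])]
```

Call:
step_arm:
  commands:
    - {"xyz": [15,0,0],"turn": [0,0,0],"grip": 5}
    - {"xyz": [28,0,0],"turn": [0,0,0],"grip": 5}
    - {"xyz": [30,0,0],"turn": [0,0,0],"grip": 5}
    - {"xyz": [30,0,0],"turn": [0,0,0],"grip": 5}
    - {"xyz": [30,0,0],"turn": [0,0,0],"grip": 5}

```text
t: 39.62
tool_pos: [0.533, 0.2454, 0.1809]
orientation: [1.305, 1.145, -1.305]
force: [-0.6, -0.4, -2.9]
opening: 0.0112
```

```bash
python3 - <<'E'
from h import *
s=st();print(rel((.532,.2457,.1612),-.130))
im,p=cam('wrist');print(proj(p,[(*bay(1,.072,.116),.068)]))
g=im[15:85,290:400];cv2.imwrite('pics/w13.png',cv2.resize(g[:,:,::-1],None,fx=6,fy=6,interpolation=cv2.INTER_CUBIC))
E
```

```text
39.62 [0.533  0.2454 0.1809] F [-0.6 -0.4 -2.9] T [-0.09  0.07  0.02] open 0.0112
[array([19.7, -1. , -0.2]), array([-0.001, -0.   ,  0.   ])]
[[379.80725023  17.09848535]]
```

View pics/w13.png

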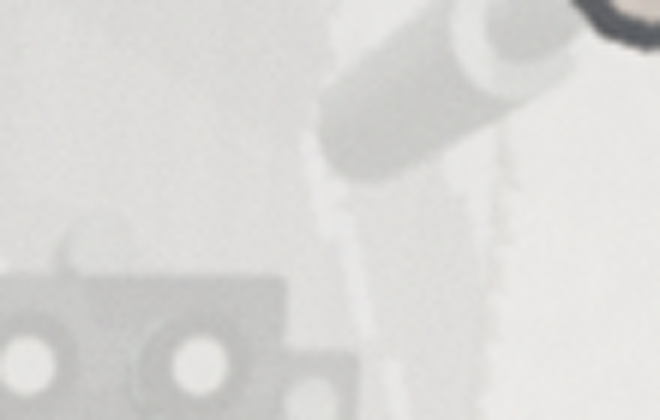

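The pin leans towards the hole at the upper right of the crop, consistent with alignment. Lowering gently.

Call:
step_arm:
  commands:
    - {"xyz": [4,-1,0],"turn": [0,0,0],"grip": 5}
    - {"xyz": [8,-1,0],"turn": [0,0,0],"grip": 5}
    - {"xyz": [11,-1,0],"turn": [0,0,0],"grip": 5}
    - {"xyz": [11,-1,0],"turn": [0,0,0],"grip": 5}

```text
t: 40.17
tool_pos: [0.5311, 0.2459, 0.1689]
orientation: [1.303, 1.146, -1.306]
force: [0.2, -0.6, -3.4]
opening: 0.0114
```

```bash
python3 - <<'E'
from h import *
s=st();print(rel((.532,.2457,.1612),-.130))
E
```

```text
40.17 [0.5311 0.2459 0.1689] F [ 0.2 -0.6 -3.4] T [-0.07  0.11  0.03] open 0.0114
[array([7.7, 0.9, 0.1]), array([0.   , 0.001, 0.002])]
```

Pins have entered (underside 5 mm below the pin tips) without load.

Call:
step_arm:
  commands:
    - {"xyz": [3,0,0],"turn": [0,0,0],"grip": 5}
    - {"xyz": [6,0,0],"turn": [0,0,0],"grip": 5}
    - {"xyz": [8,0.5,0],"turn": [0,0,0],"grip": 5}
    - {"xyz": [8,0.5,0],"turn": [0,0,0],"grip": 5}

```text
t: 40.67
tool_pos: [0.5319, 0.246, 0.1614]
orientation: [1.304, 1.146, -1.305]
force: [-0.2, 0.3, -3.5]
opening: 0.0117
```

```bash
python3 - <<'E'
from h import *
s=st();print(rel((.532,.2457,.1612),-.130))
E
```

```text
40.67 [0.5319 0.246  0.1614] F [-0.2  0.3 -3.5] T [-0.    0.05 -0.01] open 0.0117
[array([0.2, 0.1, 0.2]), array([0.   , 0.   , 0.001])]
```

Almost down, still carrying the cover's weight. One more millimetre, then release and retreat.

Call:
step_arm:
  commands:
    - {"xyz": [1,0,0],"turn": [0,0,0],"grip": 5}
    - {"xyz": [1,0,0],"turn": [0,0,0],"grip": 5}

```text
t: 40.92
tool_pos: [0.532, 0.246, 0.1611]
orientation: [1.304, 1.145, -1.305]
force: [-4.4, -1.3, 3.5]
opening: 0.0116
```

```bash
python3 - <<'E'
from h import *
st()
E
```

```text
40.92 [0.532  0.246  0.1611] F [-4.4 -1.3  3.5] T [-0.31  0.71 -0.05] open 0.0116
```

Call:
step_arm:
  commands:
    - {"xyz": [0,0,0],"turn": [0,0,0],"grip": 50}
    - {"xyz": [0,0,0],"turn": [0,0,0],"grip": 50}
    - {"xyz": [0,0,0],"turn": [0,0,0],"grip": 50}
    - {"xyz": [0,0,0],"turn": [0,0,0],"grip": 50}
    - {"xyz": [-40,0,0],"turn": [0,0,0],"grip": 60}
    - {"xyz": [-100,0,0],"turn": [0,0,0],"grip": 60}
    - {"xyz": [-160,0,0],"turn": [0,0,0],"grip": 60}
    - {"xyz": [-160,0,55],"turn": [0,0,0],"grip": 60}
    - {"xyz": [-160,0,55],"turn": [0,0,0],"grip": 60}
    - {"xyz": [-160,0,55],"turn": [0,0,0],"grip": 60}

```text
t: 42.18
tool_pos: [0.5248, 0.1914, 0.3202]
orientation: [1.304, 1.146, -1.306]
force: [-0.3, 0.8, -0.6]
opening: 0.0596
```

```bash
python3 - <<'E'
from h import *
st(); p=camera_params('wrist'); im,_=cam('wrist'); save('w14',im,1.5)
print((proj(p,[(*bay(1,x,y+.0018),z) for x,y,z in((-.085,.129,.068),(.085,.129,.068),(.072,.116,.068),(-.072,-.116,.068),(0,.05,.102),(0,-.05,.102))])*1.5).round(0).tolist())
E
```

```text
42.17 [0.5248 0.1914 0.3202] F [-0.3  0.8 -0.6] T [-0.08  0.08 -0.04] open 0.0596
[[241.0, -43.0], [518.0, -43.0], [496.0, -19.0], [284.0, 331.0], [379.0, 89.0], [379.0, 255.0]]
```

Picture limit reached, so I check by numbers: clear the arm from the tray and compare the top view with the one from the start, when the cover was seated.

Call:
step_arm:
  commands:
    - {"xyz": [0,-10,60],"turn": [0,0,0],"grip": 60}
    - {"xyz": [0,-20,120],"turn": [0,0,0],"grip": 60}
    - {"xyz": [0,-30,180],"turn": [0,0,0],"grip": 60}
    - {"xyz": [0,-40,240],"turn": [0,0,0],"grip": 60}
    - {"xyz": [0,-50,300],"turn": [0,0,0],"grip": 60}
    - {"xyz": [0,-50,360],"turn": [0,0,0],"grip": 60}
    - {"xyz": [0,-50,400],"turn": [0,0,0],"grip": 60}
    - {"xyz": [0,-50,400],"turn": [0,0,0],"grip": 60}
    - {"xyz": [0,-50,400],"turn": [0,0,0],"grip": 60}

```text
t: 43.35
tool_pos: [0.4238, -0.1978, 0.3201]
orientation: [1.304, 1.147, -1.305]
force: [-0.8, 0.0, -0.2]
opening: 0.0602
```

```bash
python3 - <<'E'
from h import *
st(); im,p=cam('top'); a=np.load('top0.npy'); o=np.load('top2.npy')
G=lambda q:cv2.cvtColor(q,cv2.COLOR_RGB2GRAY).astype(np.float32)
for n,(u0,u1,v0,v1) in dict(cover=(108,222,170,258),handle=(142,188,202,222),bottle=(55,100,190,226),carton=(212,268,112,160),beaker=(400,445,188,220)).items():
    s,r=cv2.phaseCorrelate(G(a)[v0:v1,u0:u1],G(im)[v0:v1,u0:u1],cv2.createHanningWindow((u1-u0,v1-v0),cv2.CV_32F)); print(n,np.round(s,2),'resp',round(r,2))
# wrist image from hover: handle end rows/cols in the saved picture vs. predicted
w=cv2.imread('pics/w14.png',0).astype(int)
for v in(120,170,230): print(v,[int(x) for x in w[v,360:405:3]])
print([int(x) for x in w[75:110:3,380]],[int(x) for x in w[240:275:3,380]])
im,p=cam('scene'); cv2.imwrite('pics/s9.png',im)
E
```

```text
43.35 [ 0.4238 -0.1978  0.3201] F [-0.8  0.  -0.2] T [-0.02  0.07 -0.03] open 0.0602
cover [-0.4  -0.24] resp 0.81
handle [-0.77 -0.32] resp 0.89
bottle [0.53 0.21] resp 0.94
carton [ 0.12 -0.06] resp 0.89
beaker [ 0.41 -0.01] resp 0.94
120 [206, 208, 207, 203, 175, 200, 196, 193, 192, 195, 154, 205, 207, 207, 206]
170 [185, 185, 185, 184, 174, 197, 197, 192, 194, 195, 136, 184, 185, 183, 184]
230 [206, 208, 207, 207, 184, 194, 195, 191, 193, 192, 152, 207, 207, 208, 208]
[185, 184, 183, 182, 185, 173, 191, 192, 192, 194, 191, 193] [194, 190, 190, 191, 192, 156, 184, 183, 184, 183, 184, 184]
```

```bash
python3 - <<'E'
from h import *
im=cv2.imread('pics/s9.png'); a=np.load('scene0.npy')
G=lambda q:cv2.cvtColor(q,cv2.COLOR_RGB2GRAY).astype(np.float32)
for n,(u0,u1,v0,v1) in dict(cover=(255,350,155,220),handle=(283,320,165,190),bottle=(335,370,135,185),tablet=(365,435,165,205),beaker=(100,130,240,280)).items():
    s,r=cv2.phaseCorrelate(G(a)[v0:v1,u0:u1],cv2.cvtColor(im,cv2.COLOR_RGB2GRAY).astype(np.float32)[v0:v1,u0:u1],cv2.createHanningWindow((u1-u0,v1-v0),cv2.CV_32F)); print(n,np.round(s,2),'resp',round(r,2))
E
```

```text
cover [0.02 0.08] resp 0.91
handle [-0.13  0.54] resp 0.81
bottle [-0.    0.01] resp 0.99
tablet [ 0.06 -0.02] resp 0.96
beaker [0.18 0.17] resp 0.83
```

Cover is back where it was at the start in both views. One last numeric check that the racks under the clear cover are still home: cap positions in the last wrist picture.

```bash
python3 - <<'E'
from h import *
# w14 camera from its tool pose: transfer from present camera/tool relation
def T(s): 
    m=np.eye(4);m[:3,:3]=R.from_rotvec(s[1]).as_matrix();m[:3,3]=s[0];return m
s=telemetry.read_state();p=camera_params('wrist')
C=np.eye(4);C[:3,:3]=cv2.Rodrigues(np.array(p['rvec'],float))[0];C[:3,3]=np.ravel(p['tvec'])
C=C@T((s['tool_pos'],s['orientation']))@np.linalg.inv(T(([.5248,.1914,.3202],[1.304,1.146,-1.306])))
q=dict(mtx=p['mtx'],rvec=cv2.Rodrigues(C[:3,:3])[0].ravel(),tvec=C[:3,3])
w=cv2.resize(cv2.imread('pics/w14.png',0),(512,384),interpolation=cv2.INTER_AREA)
def caps(g,q,k):
    t=cv2.morphologyEx(g,cv2.MORPH_TOPHAT,np.ones((13,13)));n,l,st_,c=cv2.connectedComponentsWithStats((t>k).astype(np.uint8))
    c=c[(st_[:,4]>8)&(st_[:,4]<120)];W=ray(q,c,.053)[:,:2]
    cs,sn=np.cos(-.131),np.sin(-.131);return (W-[.5315,.2485])@np.array([[cs,-sn],[sn,cs]])*1000
for name,L in(('before',caps(cv2.cvtColor(np.load('w11.npy'),cv2.COLOR_RGB2GRAY),dict(np.load('w11p.npz')),60)),('now',caps(w,q,15))):
    for i in range(3):
        d=L-[0,76*(i-1)]; d=d[(abs(d[:,0])<55)&(abs(d[:,1])<16)]
        for sg in(-1,1):
            e=d[d[:,1]*sg>3]
            if len(e)>2: k=np.polyfit(e[:,0],e[:,1],1); print(name,'bay',i,len(e),'y',e[:,1].mean().round(1),'xs',np.sort(e[:,0]).round(0).tolist(),'slope',k[0].round(3))
E
```

```text
before bay 0 11 y -6.7 xs [-45.0, -33.0, -27.0, -16.0, -9.0, 1.0, 9.0, 19.0, 27.0, 36.0, 45.0] slope -0.003
before bay 0 10 y 11.1 xs [-45.0, -27.0, -9.0, 2.0, 9.0, 19.0, 27.0, 36.0, 45.0, 53.0] slope 0.003
before bay 1 9 y -8.6 xs [-45.0, -27.0, -9.0, 9.0, 18.0, 27.0, 36.0, 45.0, 53.0] slope 0.008
before bay 1 8 y 9.5 xs [-45.0, -27.0, -9.0, 9.0, 27.0, 36.0, 45.0, 53.0] slope -0.023
before bay 2 6 y -8.9 xs [-45.0, -27.0, -9.0, 9.0, 18.0, 32.0] slope 0.009
before bay 2 6 y 9.3 xs [-45.0, -27.0, -9.0, 9.0, 19.0, 27.0] slope -0.035
now bay 0 6 y -8.9 xs [-45.0, -28.0, -9.0, 9.0, 26.0, 45.0] slope -0.002
now bay 0 6 y 9.9 xs [-46.0, -27.0, -9.0, 9.0, 27.0, 45.0] slope 0.002
now bay 1 6 y -8.9 xs [-46.0, -27.0, -9.0, 9.0, 27.0, 45.0] slope -0.001
now bay 1 6 y 10.1 xs [-45.0, -27.0, -9.0, 9.0, 27.0, 45.0] slope -0.001
now bay 2 6 y -8.7 xs [-45.0, -27.0, -9.0, 9.0, 27.0, 45.0] slope -0.001
now bay 2 6 y 10.2 xs [-45.0, -27.0, -9.0, 9.0, 27.0, 45.0] slope -0.001
```

All three racks still measure alike: the caps are centred on the home x to 1 mm, and the turn is under 0.002 rad. Handing in.

```bash
python3 -c "
from plant import robot
print(robot.close_job())"
```

```text
the job is handed in; nothing more can be done
None
```

The tray is loaded and the job is handed in; it gave no verdict. I laid the cover flat on the bench, pushed three racks home in bays 2, 1 and 0 with their tabs to the front, and seated the cover back on the posts.

- **Racks:** each push met firm contact with the end stop (about 20 N) and the dowels (about 14 to 18 N). Measured through the cover, all three are centred within about 1 mm of home, and turned by no more than 0.002 rad.
- **Cover:** the pins went in without load. The gripper height at contact matched the first grasp to 0.3 mm. The scene camera shows no shift of the cover outline and about 0.5 px at the handle. The top camera shows 0.4 to 0.8 px, or 1 to 2 mm, which the holes' play over the pins allows.
- **Bottle, beaker and carton:** their positions changed by about half a pixel or less from the start.
- **Disagreements:** the first camera estimate of the bays was about 2 mm off in y and up to 2 mm in x. I corrected this by contact. A cap check on an earlier picture was too noisy to use.
- **Not viewed:** the picture limit was reached, so the final state was checked by numbers only.

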